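# Lock off the jar warmer and clear it

## Task

Shut the honey-jar warmer down for the night: turn the isolator's handle fully to off, then lock it off by taking the lock pin from its parking lug and putting it down through the eye of the lever and the lug below, pushed fully home. Only once it is locked off, move all the jars from the warmer to the round wooden board, each standing upright with its whole base on the board. Leave the pin locking the handle, and do not shift anything else on the table.

Things in the scene. Friction and masses are not known exactly. Their poses are not given: they have to be found in the camera images.
- handle (a joint): isolator lever, rad: 0 = on (lever along the isolator's +x), 1.571 = off (lever along its +y, over the lock lug); stops at both. Vertical axis; on to off is anticlockwise seen from above. A snap spring drives it from mid-travel (0.785) to the nearer end, with 0.45 N m at the ends falling to zero at mid-travel: it rests only at on or off, and must be carried past the middle.
- isolator_axis (a point): point on the handle's turning axis, at mid-height of the lever (98 mm above the table); axes as isolator.
- lever_eye (a point): centre of the vertical 14 mm hole in the black lever's flat eye, on its upper face, 100 mm above the table, 80 mm from the axis. Lever: boss 44 mm diameter; grip bar 18 mm wide, 88 to 108 mm above the table, out to 64 mm from the axis; then the eye, 34 mm wide, 88 to 100 mm above the table, out to 98 mm from the axis.
- isolator: fixed rotary isolator: light grey box 180 (x) by 110 (y) by 75 mm high, black lever handle on top at its centre (on a disc 72 mm diameter, 3 mm thick), a bare steel lug sticking out at the middle of each long side. Origin: centre of its underside, below the handle's axis; z up.
- lock_hole (a point): centre of the vertical 14 mm through hole in the lock lug on the isolator's +y side, on the lug's upper face 84 mm above the table, 80 mm from the handle's axis; lug 36 by 44 mm, 6 mm thick, open below. With the handle off the lever's eye lies straight over it, with a 4 mm gap. Axes as isolator.
- park_hole (a point): centre of the same hole in the parking lug on the isolator's -y side, upper face of the lug 84 mm above the table; the lock pin hangs in it at the start.
- pin: loose steel lock pin, upright: shaft 10 mm diameter, 65 mm long, tapered tip; shoulder disc 28 mm diameter, 4 mm thick; above it a dark barrel grip 22 mm diameter reaching 46 mm above the shoulder's underside; 70 g. Origin: on its axis at the shoulder's underside; z up (shaft along -z). Fully home its shoulder rests on the lever's eye, 16 mm above lock_hole.
- pin_tip (a point): lower tip of the pin's shaft, 65 mm below pin.
- warmer: fixed jar warmer, a steel box 290 (x) by 330 (y) mm with a black flat hot plate as its top, 55 mm above the table, no rim. Origin: centre of its underside, z up. It and the board may stand on either side of the isolator.
- board: fixed round wooden board, 320 mm diameter, flat top 20 mm above the table, no rim. Origin: centre of its underside, z up.
- jar1: one of 3 to 5 closed honey jars on the warmer at the start (the others are absent): amber, paper band, dark lid; squat upright cylinder 66 mm diameter, 55 mm tall (straight wall up to 34 mm, then drawn in a little to a lid of 61 mm), 0.14 to 0.28 kg. Origin: centre of its underside, z up.
- jar2: one of 3 to 5 closed honey jars on the warmer at the start (the others are absent): amber, paper band, dark lid; squat upright cylinder 66 mm diameter, 55 mm tall (straight wall up to 34 mm, then drawn in a little to a lid of 61 mm), 0.14 to 0.28 kg. Origin: centre of its underside, z up.
- jar3: one of 3 to 5 closed honey jars on the warmer at the start (the others are absent): amber, paper band, dark lid; squat upright cylinder 66 mm diameter, 55 mm tall (straight wall up to 34 mm, then drawn in a little to a lid of 61 mm), 0.14 to 0.28 kg. Origin: centre of its underside, z up.
- jar4: one of 3 to 5 closed honey jars on the warmer at the start (the others are absent): amber, paper band, dark lid; squat upright cylinder 66 mm diameter, 55 mm tall (straight wall up to 34 mm, then drawn in a little to a lid of 61 mm), 0.14 to 0.28 kg. Origin: centre of its underside, z up.
- jar5: one of 3 to 5 closed honey jars on the warmer at the start (the others are absent): amber, paper band, dark lid; squat upright cylinder 66 mm diameter, 55 mm tall (straight wall up to 34 mm, then drawn in a little to a lid of 61 mm), 0.14 to 0.28 kg. Origin: centre of its underside, z up.
- vinegar: bystander, must stay where it is: slim dark bottle 44 mm diameter, 185 mm tall, on a white saucer beyond the work. Origin: centre of its underside.
- saucer: bystander, must stay where it is: white saucer 120 mm diameter, 10 mm high, under the bottle. Origin: centre of its underside.
- sticks: bystander, must stay where it is: clear tumbler 68 mm diameter, 85 mm tall, full of wooden tasting sticks standing up to 150 mm, near the robot. Origin: centre of its underside.
- big_jar: bystander, must stay where it is: large pale jar with dark lid, 84 mm diameter, 100 mm tall, beyond the isolator. Origin: centre of its underside.
- gift_box: bystander, must stay where it is: brown card box 90 by 110 by 80 mm high, beyond the work. Origin: centre of its underside.
Not all that is in view belongs to the job. What is shaped like the jar5 but blue or purple is not meant.

How it is judged:
By the outcome, as a careful person would: the job done as asked, in the order asked, and still so for the second after the job is handed in, with the robot touching nothing.
Of jar1, jar2, jar3, jar4, jar5 only 3 to 5 are there at a start; the rules pass over those that are not, and their reading is None.
At some moment in a run one of jar1, jar2, jar3, jar4, jar5 may be knocked a few centimetres aside while the robot is not near it.
It also fails if it takes over 210 s, if anything falls off the work surface, if the arm or the gripper's body presses on something with over 40 N, if the wrist force passes 120 N, or if a joint passes its speed limit or range.

## Robot

A 6-joint arm with a two-finger parallel gripper is mounted at the origin on the work surface. World frame = base frame: x ahead of the robot, y to its left, z up, the work surface at z = 0. Lengths are in m, angles in degrees, forces in N, time in s.
With the tool pointing down it reaches from about 0.25 to 0.725 m from the base axis. Payload 9.7 kg.
Tool frame: the origin (TCP) lies between the finger pads; the fingertips stand bot.tcp_to_tips ahead of it and the grasp point (between the pads) lies 2 mm behind it (bot.tcp_to_tips is the distance from the TCP to the fingertips, in m); z points along the fingers, y is the line along which they close (so a half turn about z gives the same grasp; the last joint's range is limited). The gripper opens to 85 mm and grips with 20 to 120 N. Pads are 22 mm wide; open, the fingers measure 114 mm over their backs; the gripper's body (76 mm by 85 mm) begins 54 mm behind the grasp point. The pads swing forward as they close: fully open they stand 13 mm farther back than shut.
Start: joints at [75.516, 4.979, 10.078, 95.1, 0, 90], TCP at [0.138, 0.533, 0.248] pointing down, gripper open.
Joint ranges: [-179.16, 179.16], [-48.56, 103.87], [-65.8, 70.77], [-126.05, 130.52], [-82.76, 87.17], [-180, 180]. Speed limits (degrees/s): [127.2, 127.2, 147.25, 180, 180, 180].

## Interface

Orientations are given as [roll, pitch, yaw] about the fixed x, y, z axes, in that order (R = Rz(yaw) Ry(pitch) Rx(roll)).
In Python, from workcell import sensors, camera, camera_params, bot gives the robot as it stands.
- The arm moves only by the tool apply_moves, never from a script. Its argument "motion" is a list of rows, each an object with "jaw": the opening, from -1 (shut) to 1 (fully open); "xyz": the shift along the tool's x, y, z in mm, a list of three; "twist": the turn about the tool's z in rad. A call has 1 to 5 rows; each row is the pose to reach, as a shift and turn from the pose commanded when the call began, along the tool's axes at that moment; what a row does not reach only later rows make up. A row lasts 1/8 s, in which the tool goes at most 62.5 mm and 10.7 degrees, less where a joint would pass 70% of its speed; a pose out of reach is approached as far as the arm can. A call with a gripper value outside its range is refused whole. The fingers move at their own pace and stop on an object; "grip_force" is the grip in N (left out, the last holds). Time passes only in rows, so rows that repeat a pose let the fingers close. It gives the time, the measured TCP pose, the force, the opening and the grip force at its end, in the units of the state.
- sensors.get_obs(): the state, without advancing time (a new reading comes with each control period).
- camera(name): name is "scene" or "top" or "wrist"; returns (picture, depth): 400x640x3 uint8, red, green, blue; 400x640 float32, m along the optical axis (not along the pixel's ray), 0 where there is no reading.
- camera_params(name): a dict with "mtx" (3x3 intrinsics, pixels), "k1" (the pictures are not rectified: a ray, as slopes to the right and down, at radius r is drawn at 1 + k1 r^2 times it, then the intrinsics apply), "rvec" (rotation vector, rad) and "tvec" (3), from world to camera coordinates, as OpenCV has them. Camera axes: x right, y down, z forward; pixel columns grow to the right and rows downward; lengths in m; the calibration is good to about 2 mm. A picture is of the moment at which its call begins: read the wrist's pose just before it. camera_params takes no time and is no camera call; for the wrist camera it gives the pose at the moment of the call.
- bot.job_done(): hands the job in; it is judged then, once.
The state is a dict: "time": time; "q": joint angles; "qd": joint speeds; "joint_efforts": joint torques, N m; "ee_pos": TCP position; "tcp_rot": TCP orientation; "wrist_force": force on the tool from outside, world axes, zero at the start; "torque": the same for the moment, N m; "opening": finger opening in m; "grasp_force": force on a finger pad.
Only numpy, scipy, OpenCV 4.12 (cv2) and the standard library are available. Lean on these libraries where they do the work, as an engineer would, in place of code of your own. Each camera call takes 0.05 s, during which the arm holds its last target. There are 200 camera calls.

## Working session

There is one attempt and no reset: what is moved stays moved. The work goes in short steps, Python scripts to look and compute and a tool call to move; the robot and the scene stay as the last step left them, time stands still between calls to the robot, and variables do not carry over. Pictures are saved under pics/ and viewed, at most 14 in all, crops included, and the job is handed in when it is done.

Besides the shell and the picture viewer there is one more tool, called after "Request:" as name(argument=value, ...), one argument or row to a line, values as JSON. apply_moves: Moves the arm, as the interface text tells. Its arguments: {"type":"object","properties":{"motion":{"type":"array","items":{"type":"object","properties":{"jaw":{"type":"number"},"xyz":{"type":"array","items":{"type":"number"}},"twist":{"type":"number"}}}},"grip_force":{"type":"number"}},"required":["motion"]}

```bash
mkdir -p pics
cat > h.py <<'E'
import numpy as np, cv2
from workcell import sensors, camera, camera_params, bot
def P(name):
    p=camera_params(name); R=cv2.Rodrigues(np.array(p["rvec"],float))[0]; return np.array(p["mtx"],float),p["k1"],R,np.array(p["tvec"],float).ravel()
def ray(name,uv,prm=None):
    K,k1,R,t=prm or P(name)
    s=cv2.undistortPoints(np.array(uv,float).reshape(-1,1,2),K,np.array([k1,0,0,0.]))[:,0]
    d=np.c_[s,np.ones(len(s))]@R
    return -R.T@t,d
def plane(name,uv,z,prm=None):
    c,d=ray(name,uv,prm); return c+d*((z-c[2])/d[:,2])[:,None]
def proj(name,X,prm=None):
    K,k1,R,t=prm or P(name)
    return cv2.projectPoints(np.array(X,float).reshape(-1,1,3),cv2.Rodrigues(R)[0],t,K,np.array([k1,0,0,0.]))[0][:,0]
def cloud(name,depth,prm=None):
    h,w=depth.shape; u,v=np.meshgrid(np.arange(w),np.arange(h))
    c,d=ray(name,np.c_[u.ravel(),v.ravel()],prm)
    return (c+d*depth.ravel()[:,None]).reshape(h,w,3)
def save(n,im): cv2.imwrite("pics/"+n,cv2.cvtColor(im,cv2.COLOR_RGB2BGR))
E
cat > a.py <<'E'
from h import *
o=sensors.get_obs(); print(o, bot.tcp_to_tips)
for n in("top","scene"):
    im,d=camera(n); save(n+"0.png",im); np.savez(n+"0.npz",im=im,d=d); print(n,camera_params(n),(d>0).mean())
E
python3 a.py
```

```text
{'time': 0.0, 'q': array([ 7.55167280e+01,  5.01134797e+00,  1.00337812e+01,  9.50979862e+01,
       -2.09372585e-03,  9.00015360e+01]), 'qd': array([-0.0301719 , -0.07150116, -0.09648964, -0.02607806, -0.06096993,
        0.05616564]), 'joint_efforts': array([-1.60293890e-03, -5.20380235e+01,  4.64810300e+01,  1.61416736e-02,
       -1.62876981e-04, -1.64419390e-06]), 'ee_pos': array([0.13751325, 0.53232626, 0.24757464]), 'tcp_rot': array([-1.79924447e+02,  2.09574943e-03,  1.65515195e+02]), 'wrist_force': array([ 1.14196928, -0.23113236,  0.32546731]), 'torque': array([-0.00237851, -0.01683957,  0.00526971]), 'grasp_force': 0.0, 'opening': 0.08550107826260013} 0.017
top {'mtx': array([[436.77450676,   0.        , 312.53731917],
       [  0.        , 436.77450676, 204.74499528],
       [  0.        ,   0.        ,   1.        ]]), 'k1': -0.12391296109229588, 'rvec': array([ 2.1791225 , -2.19362873,  0.08789127]), 'tvec': array([-0.00156132,  0.50619449,  1.51610319])} 0.99616796875
scene {'mtx': array([[390.12327175,   0.        , 320.51988998],
       [  0.        , 390.12327175, 200.32718956],
       [  0.        ,   0.        ,   1.        ]]), 'k1': 0.03385198031162268, 'rvec': array([ 1.89744696,  1.27676888, -0.67584885]), 'tvec': array([-0.17149209, -0.21944852,  1.58583373])} 0.996140625
```

View pics/top0.png

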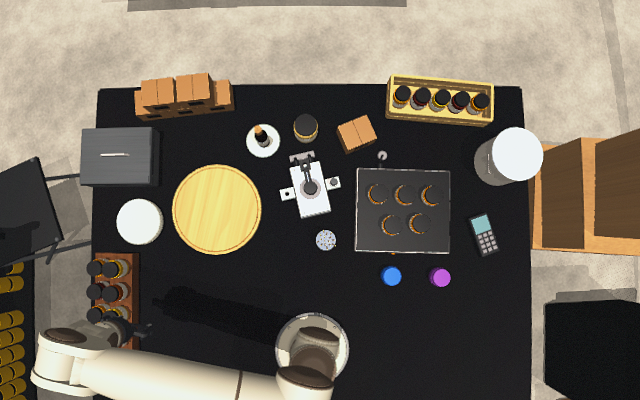

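View pics/scene0.png

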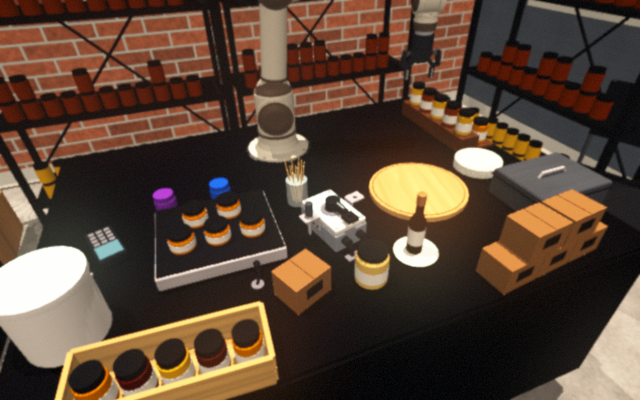

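The top view shows the isolator at about (310,190) with its lever pointing up the image (on). The pin is in the right lug at (333,183) and the empty lock lug is on the left at (287,193). The board is at (216,209). Five amber jars stand on the plate, at about (378,194), (404,195), (430,195), (391,225) and (417,224).

Things that could be mistaken for the jars: the blue (391,276) and purple (440,277) jars, the crate jars at (400–480,97) and the shelf jars at (95,290). For the pin: the small thing at (382,156).

```bash
cat > b.py <<'E'
from h import *
D={n:np.load(n+"0.npz") for n in("top","scene")}
im,d=D["top"]["im"],D["top"]["d"]; C=cloud("top",d); Z=C[...,2]
hsv=cv2.cvtColor(im,cv2.COLOR_RGB2HSV)
def comps(m,lo,hi,tag):
    n,l,s,c=cv2.connectedComponentsWithStats(m.astype(np.uint8))
    for i in range(1,n):
        if lo<s[i,4]<hi:
            q=C[l==i]; print(tag,c[i].round(1),s[i,4],"xyz mean",q.mean(0).round(4),"min",q.min(0).round(3),"max",q.max(0).round(3),"ctr",((q.min(0)+q.max(0))/2).round(4))
u,v=np.meshgrid(np.arange(640),np.arange(400))
comps((Z>.100)&(Z<.118)&(u>355)&(u<452)&(v>165)&(v<260),20,900,"jar")
comps((Z>.012)&(Z<.028)&(u>165)&(u<270)&(v>155)&(v<260),1000,20000,"board")
comps((Z>.045)&(Z<.065)&(u>345)&(u<460)&(v>160)&(v<260),1000,20000,"plate")
roi=(u>270)&(u<350)&(v>140)&(v<230)
comps(roi&(Z>.066)&(Z<.079),20,9000,"box")
comps(roi&(Z>.079)&(Z<.0865),5,9000,"lug")
comps(roi&(Z>.0865)&(Z<.125),5,9000,"lever/pin")
comps((Z>.02)&(v<260)&(v>90)&(u>240)&(u<400),20,9000,"all")
c=[cv2.resize(D["top"]["im"][140:230,265:355],(540,540),interpolation=3)]
save("crop1.png",c[0])
E
python3 b.py
```

```text
jar [379.  192.7] 262 xyz mean [ 0.5379 -0.2254  0.1108] min [ 0.51  -0.257  0.101] max [ 0.567 -0.196  0.118] ctr [ 0.5387 -0.2263  0.1091]
jar [406.6 193.8] 246 xyz mean [ 0.534  -0.318   0.1111] min [ 0.506 -0.347  0.101] max [ 0.564 -0.29   0.118] ctr [ 0.5349 -0.318   0.1093]
jar [433.7 194.3] 266 xyz mean [ 0.5317 -0.4101  0.1112] min [ 0.502 -0.444  0.101] max [ 0.56  -0.38   0.118] ctr [ 0.531  -0.412   0.1092]
jar [420.9 223.1] 274 xyz mean [ 0.436  -0.3642  0.1109] min [ 0.406 -0.396  0.101] max [ 0.466 -0.334  0.118] ctr [ 0.4362 -0.365   0.1092]
jar [393.1 224.5] 269 xyz mean [ 0.4319 -0.2705  0.111 ] min [ 0.404 -0.302  0.1  ] max [ 0.46  -0.241  0.118] ctr [ 0.4321 -0.2714  0.109 ]
board [216.4 209.4] 5890 xyz mean [0.4919 0.3343 0.0221] min [0.335 0.176 0.012] max [0.651 0.494 0.028] ctr [0.4928 0.3351 0.02  ]
plate [401.3 211.9] 6002 xyz mean [ 0.477  -0.3111  0.0561] min [ 0.333 -0.484  0.045] max [ 0.631 -0.149  0.065] ctr [ 0.482  -0.3165  0.055 ]
box [310.1 190.4] 890 xyz mean [0.5511 0.0033 0.0752] min [ 0.467 -0.064  0.067] max [0.652 0.072 0.079] ctr [0.5594 0.
[... 3893 characters left out ...]
 ] ctr [ 0.6023 -0.1107  0.7856]
all [260.6 136.5] 235 xyz mean [0.7258 0.1664 0.127 ] min [0.71  0.145 0.02 ] max [0.751 0.191 0.206] ctr [0.7303 0.1679 0.1129]
all [309.5 187.1] 2100 xyz mean [0.5608 0.0053 0.087 ] min [ 0.392 -0.098  0.021] max [0.685 0.105 1.55 ] ctr [0.5384 0.0037 0.7851]
all [377.2 209.8] 3776 xyz mean [ 0.4841 -0.2249  0.0696] min [ 0.335 -0.307  0.02 ] max [0.652 0.005 1.55 ] ctr [ 0.4936 -0.1513  0.7848]
all [248.5 208.8] 828 xyz mean [0.4927 0.2181 0.0348] min [0.367 0.005 0.02 ] max [0.624 0.247 1.55 ] ctr [0.4952 0.1261 0.7848]
all [325.4 239.6] 326 xyz mean [ 0.3842 -0.0464  0.0971] min [ 0.352 -0.079  0.077] max [0.416 0.005 1.55 ] ctr [ 0.3843 -0.0372  0.8134]
```

View pics/crop1.png

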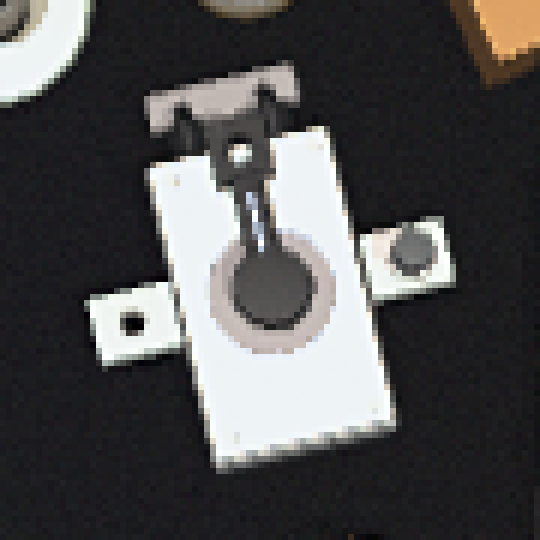

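The crop shows the lever's eye hole at about px (304.6,164.9), pointing +x (on). The empty lock hole is at (286.6,193.1), and the pin's dark barrel is at (333.2,181.3) in the right lug. The choice matches the description. Next I compute the isolator pose.

```bash
cat > c.py <<'E'
from h import *
T=np.load("top0.npz"); im,d=T["im"],T["d"]; g=im.sum(2).astype(float)
def cen(u0,v0,r,dark):
    p=g[v0-r:v0+r+1,u0-r:u0+r+1]; w=(p.max()-p if dark else p-p.min()); w=np.where(w>.45*w.max(),w,0)
    yy,xx=np.mgrid[v0-r:v0+r+1,u0-r:u0+r+1]; return (w*xx).sum()/w.sum(),(w*yy).sum()/w.sum()
lock=cen(287,193,3,True); eye=cen(305,165,2,False)
print("px",lock,eye)
L=plane("top",[lock],.084)[0]; E=plane("top",[eye],.100)[0]
n,l,s,c=cv2.connectedComponentsWithStats(((g<330)&(np.hypot(*np.meshgrid(np.arange(640)-333,np.arange(400)-181.5))<7)).astype(np.uint8)); i=1+np.argmax(s[1:,4])
Pn=plane("top",[c[i]],.130)[0]; B=plane("top",[(309.9,187.4)],.108)[0]
print("lock",L.round(4),"eye",E.round(4),"pin",Pn.round(4),s[i,4],"boss",B.round(4))
A=(L+Pn)/2; v=L-Pn; print("axis",A.round(4),"span",np.hypot(*v[:2]),"yaw",np.degrees(np.arctan2(-v[0],v[1])),"lever yaw",np.degrees(np.arctan2(*(E-A)[1::-1])),"r",np.hypot(*(E-A)[:2]))
C=cloud("top",d); print("bracket z",np.median(C[152:158,292:312,2]),C[153:158:2,292:312:4,2].round(3))
E
python3 c.py
```

```text
px (np.float64(286.66419945461627), np.float64(193.46175821321907)) (np.float64(304.58095092493505), np.float64(165.18055343219692))
lock [0.54   0.0825 0.084 ] eye [0.6334 0.0214 0.1   ] pin [ 0.592  -0.0679  0.13  ] 17 boss [0.5573 0.004  0.108 ]
axis [0.566  0.0073 0.107 ] span 0.15909608266356673 yaw 19.062384669579977 lever yaw 11.811009862079844 r 0.0688018673244076
bracket z 0.005933945180235045 [[ 0.004  0.002  0.     0.01  -0.001]
 [ 0.014  0.001  0.008  0.008  0.03 ]
 [ 0.005  0.025  0.007  0.009  0.043]]
```

Eye minus boss gives a yaw of 12.9° and a radius of 78 mm; lock minus boss gives 12.4° and 80 mm. That fits the stated 80 mm and perpendicular layout. The axis is at about (0.5565,0.0042) and the yaw about 12.7°. Moving to above the push start.

Request:
apply_moves(
  motion=[
    {"xyz": [-300,-206,0],"jaw": -1},
    {"xyz": [-300,-206,0],"jaw": -1},
    {"xyz": [-300,-206,0],"jaw": -1},
    {"xyz": [-300,-206,0],"jaw": -1},
    {"xyz": [-300,-206,0],"jaw": -1},
  ],
)

```text
validation failed for argument at $.mo...
```

Request:
apply_moves(
  motion=[
    {"xyz": [-250,-170,0],"twist": 0.186},
    {"xyz": [-250,-170,0],"twist": 0.37},
    {"xyz": [-250,-170,0],"twist": 0.55},
    {"xyz": [-250,-170,0],"twist": 0.74},
    {"xyz": [-250,-170,0],"twist": 0.92},
  ],
)

```text
validation failed for argument at $.mo...
```

```bash
cat > w.py <<'E'
from h import *
import sys
o=sensors.get_obs(); prm=P("wrist"); im,d=camera("wrist"); o2=sensors.get_obs()
n=sys.argv[1]; save(n+".png",im); np.savez(n+".npz",im=im,d=d,K=prm[0],k1=prm[1],R=prm[2],t=prm[3])
print(o2["time"],o2["ee_pos"].round(4),o2["tcp_rot"].round(2),o2["q"].round(1),"f",o2["wrist_force"].round(1),"op",round(o2["opening"],4),"cam",(-prm[2].T@prm[3]).round(4))
E
python3 w.py w1
```

```text
0.15 [0.1375 0.5324 0.2478] [-179.94   -0.    165.51] [75.5  5.  10.  95.1  0.  90. ] f [ 0.3 -0.8 -0.4] op 0.0853 cam [0.067  0.5489 0.374 ]
```

View pics/w1.png

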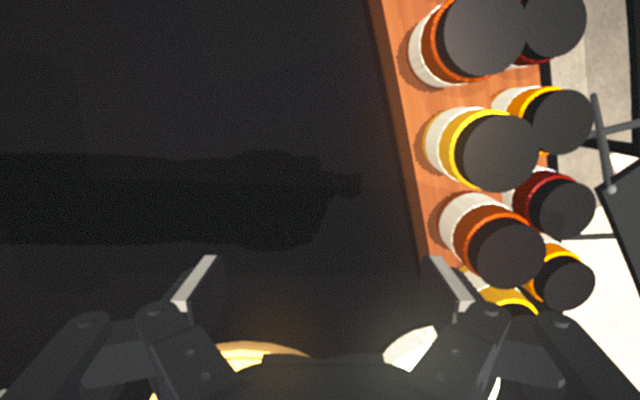

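The wrist view is still at the start pose: shelf jars on the right, fingers at the bottom around (200,280) and (445,280). The moves were refused, probably because every row needs all three fields.

Request:
apply_moves(
  motion=[
    {"xyz": [-300,-206,0],"jaw": -1,"twist": 0},
    {"xyz": [-300,-206,0],"jaw": -1,"twist": 0},
    {"xyz": [-300,-206,0],"jaw": -1,"twist": 0},
    {"xyz": [-300,-206,0],"jaw": -1,"twist": 0},
    {"xyz": [-300,-206,0],"jaw": -1,"twist": 0},
  ],
)

```text
time: 0.78
ee_pos: [0.3437, 0.2951, 0.2482]
tcp_rot: [180.0, 0.0, 165.5]
wrist_force: [1.3, -0.3, 0.6]
opening: -0.0002
grasp_force: 0.0
```

Request:
apply_moves(
  motion=[
    {"xyz": [-337,-232,0],"jaw": -1,"twist": 0.186},
    {"xyz": [-337,-232,0],"jaw": -1,"twist": 0.37},
    {"xyz": [-337,-232,0],"jaw": -1,"twist": 0.55},
    {"xyz": [-337,-232,0],"jaw": -1,"twist": 0.74},
    {"xyz": [-337,-232,0],"jaw": -1,"twist": 0.92},
  ],
)

```text
time: 1.4
ee_pos: [0.5487, 0.059, 0.2482]
tcp_rot: [180.0, -0.0, 112.4]
wrist_force: [0.1, 1.1, 0.9]
opening: -0.0
grasp_force: 0.0
```

```bash
python3 w.py w2
```

```text
1.45 [0.5521 0.0542 0.2466] [-1.7996e+02  1.3000e-01  1.1174e+02] [ 5.7  5.6 10.6 95.  -0.1 73.9] f [-4.6 -4.1 -3. ] op -0.0002 cam [0.5201 0.1237 0.3745]
```

View pics/w2.png

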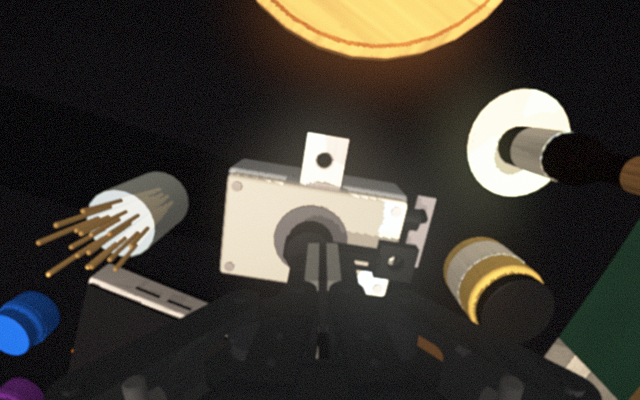

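The wrist view shows the lock hole at (324,160), the lever's eye at (394,260) and the box lit; the fingers are at the bottom centre (322,290).

```bash
cat > m.py <<'E'
from h import *
T=np.load("w2.npz"); prm=(T["K"],float(T["k1"]),T["R"],T["t"]); g=T["im"].sum(2).astype(float)
def blob(u,v,r,f):
    p=g[v-r:v+r+1,u-r:u+r+1]; m=(p<f*(p.max()+p.min())).astype(np.uint8); n,l,s,c=cv2.connectedComponentsWithStats(m); i=l[r,r]; return c[i]+[u-r,v-r],s[i,4]
c,a=blob(324,160,12,.5); L=plane("w",[c],.084,prm)[0]; print(c,a,L.round(4))
E=plane("w",[(394,260)],.1,prm)[0]; print(E.round(4)); 
th=np.radians(12.7);A=np.array([.5565,.0042,0])
print("predicted lock",A+.08*np.array([-np.sin(th),np.cos(th),0]))
print("eye-lock",np.hypot(*(E-L)[:2]),"expect .113", np.degrees(np.arctan2(*(E-L)[1::-1])), "expect",-45+12.7)
E
python3 m.py
```

```text
[324.02673797 159.81818182] 187 [0.54   0.0797 0.084 ]
[0.6333 0.0217 0.1   ]
predicted lock [0.5389123  0.08224276 0.        ]
eye-lock 0.10986518255014088 expect .113 -31.88317551634389 expect -32.3
```

Request:
apply_moves(
  motion=[
    {"xyz": [-42,15,0],"jaw": -1,"twist": 0.08},
    {"xyz": [-85,30,0],"jaw": -1,"twist": 0.165},
    {"xyz": [-85,30,50],"jaw": -1,"twist": 0.165},
    {"xyz": [-85,30,80],"jaw": -1,"twist": 0.165},
    {"xyz": [-85,30,80],"jaw": -1,"twist": 0.165},
  ],
)

```text
time: 2.08
ee_pos: [0.6069, -0.0059, 0.1655]
tcp_rot: [-179.7, -0.1, 103.3]
wrist_force: [0.1, 0.3, 0.5]
opening: -0.0002
grasp_force: 0.0
```

Request:
apply_moves(
  motion=[
    {"xyz": [-11,3,0],"jaw": -1,"twist": 0},
    {"xyz": [-11,3,40],"jaw": -1,"twist": 0},
    {"xyz": [-11,3,56],"jaw": -1,"twist": 0},
    {"xyz": [-11,3,56],"jaw": -1,"twist": 0},
  ],
)

```text
time: 2.58
ee_pos: [0.6136, -0.016, 0.1123]
tcp_rot: [-180.0, -0.0, 103.4]
wrist_force: [0.5, 0.5, -0.4]
opening: 0.0
grasp_force: 0.0
```

Request:
apply_moves(
  motion=[
    {"xyz": [21,3,0],"jaw": -1,"twist": -0.17},
    {"xyz": [30,4,0],"jaw": -1,"twist": -0.35},
    {"xyz": [40,3,0],"jaw": -1,"twist": -0.52},
    {"xyz": [49,1,0],"jaw": -1,"twist": -0.7},
    {"xyz": [57,-3,0],"jaw": -1,"twist": -0.87},
  ],
)

```text
time: 3.2
ee_pos: [0.5985, 0.0391, 0.1145]
tcp_rot: [179.9, 0.1, 153.5]
wrist_force: [-0.4, -0.5, -0.1]
opening: 0.0003
grasp_force: 0.0
```

Request:
apply_moves(
  motion=[
    {"xyz": [9,3,3],"jaw": -1,"twist": -0.17},
    {"xyz": [18,4,3],"jaw": -1,"twist": -0.35},
    {"xyz": [22,4,3],"jaw": -1,"twist": -0.44},
    {"xyz": [0,0,0],"jaw": -1,"twist": -0.44},
    {"xyz": [0,0,-60],"jaw": -1,"twist": -0.44},
  ],
)

```text
time: 3.82
ee_pos: [0.5969, 0.0382, 0.1708]
tcp_rot: [-180.0, -0.3, 178.4]
wrist_force: [0.6, 0.1, 0.4]
opening: 0.0001
grasp_force: 0.0
```

Request:
apply_moves(
  motion=[
    {"xyz": [0,0,-60],"jaw": 1,"twist": 0.18},
    {"xyz": [-60,0,-60],"jaw": 1,"twist": 0.36},
    {"xyz": [-100,0,-60],"jaw": 1,"twist": 0.54},
    {"xyz": [-100,0,-60],"jaw": 1,"twist": 0.72},
    {"xyz": [-100,0,-60],"jaw": 1,"twist": 0.9},
  ],
)

```text
time: 4.45
ee_pos: [0.6983, 0.0361, 0.2334]
tcp_rot: [179.9, 0.0, 126.5]
wrist_force: [0.2, -0.0, 0.8]
opening: 0.0852
grasp_force: 0.0
```

```bash
python3 w.py w3
cat > t.py <<'E'
from h import *
import sys
im,d=camera("top"); np.savez(sys.argv[1]+".npz",im=im,d=d)
p=cv2.resize(im[130:260,255:455],(800,520),interpolation=cv2.INTER_CUBIC); save(sys.argv[1]+".png",p)
E
python3 t.py t1
```

```text
4.5 [0.6981 0.0361 0.2339] [1.7992e+02 6.0000e-02 1.2601e+02] [ 3.  27.  35.4 98.3 -0.  57. ] f [-0.3 -0.3  0.8] op 0.0854 cam [0.6544 0.0922 0.3597]
```

View pics/w3.png

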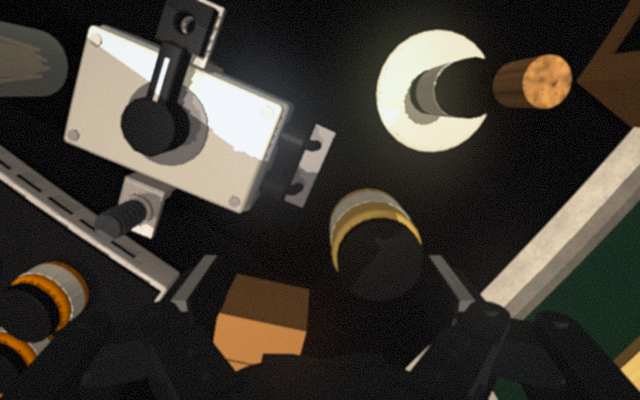

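The lever is now off: its eye at (186,24) lies over the lock lug, and the pin's grip is at about (113,221) with its lug at (145,205).

```bash
cat > m2.py <<'E'
from h import *
T=np.load("w3.npz"); prm=(T["K"],float(T["k1"]),T["R"],T["t"]); im=T["im"];g=im.sum(2).astype(float)
E=plane("w",[(186,24)],.1,prm)[0]; B=plane("w",[(150,125)],.108,prm)[0]
print("eye",E.round(4),"boss",B.round(4),"r",np.hypot(*(E-B)[:2]),"lever yaw-90",np.degrees(np.arctan2(*(E-B)[1::-1]))-90)
s=plane("w",[(96,37),(270,111),(235,201),(72,135)],.075,prm); print("screws",s.round(4),"ctr",s.mean(0).round(4)); 
for a,b in((0,1),(3,2)): v=s[b]-s[a]; print("yaw",np.degrees(np.arctan2(v[1],v[0])))
for a,b in((0,3),(1,2)): v=s[a]-s[b]; print("yaw",np.degrees(np.arctan2(v[1],v[0]))-90)
pt=plane("w",[(111,222)],.13,prm)[0]; print("pin top",pt.round(4))
sub=cv2.resize(im[165:245,80:180],(800,640)); save("pinc.png",cv2.resize(sub,(700,560)))
E
python3 m2.py
```

```text
eye [0.5416 0.079  0.1   ] boss [0.5588 0.0029 0.108 ] r 0.07804291047337901 lever yaw-90 12.770837011447071
screws [[ 0.4733  0.0266  0.075 ]
 [ 0.6234  0.0613  0.075 ]
 [ 0.642  -0.0222  0.075 ]
 [ 0.4919 -0.0581  0.075 ]] ctr [0.5576 0.0019 0.075 ]
yaw 13.008793641667701
yaw 13.431567289065447
yaw 12.404726655365835
yaw 12.537872405328912
pin top [ 0.5766 -0.0709  0.13  ]
```

View pics/pinc.png

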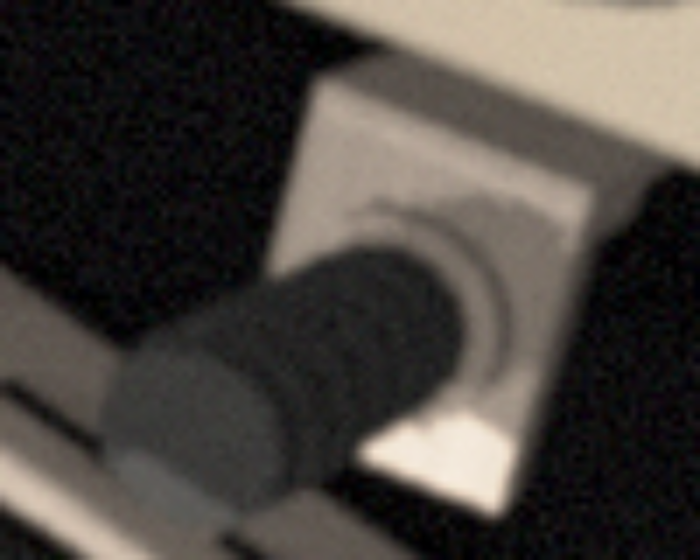

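The pin crop shows the barrel's top centre at crop (198,435), which is px (108,227), with the shoulder disc flat on the lug. Moving to hover over the pin.

Request:
apply_moves(
  motion=[
    {"xyz": [-5,-55,0],"jaw": 0.2,"twist": 0.18},
    {"xyz": [-11,-110,5],"jaw": 0.2,"twist": 0.36},
    {"xyz": [-18,-164,15],"jaw": 0.2,"twist": 0.405},
    {"xyz": [-18,-164,15],"jaw": 0.2,"twist": 0.405},
    {"xyz": [-18,-164,15],"jaw": 0.2,"twist": 0.405},
  ],
)

```text
time: 5.18
ee_pos: [0.5776, -0.0766, 0.2189]
tcp_rot: [179.9, 0.0, 103.8]
wrist_force: [0.5, -0.4, 0.3]
opening: 0.0509
grasp_force: 0.0
```

```bash
python3 w.py w4
```

```text
5.225 [ 0.578  -0.0762  0.2186] [1.7988e+02 4.0000e-02 1.0380e+02] [-7.5  8.9 11.1 92.1  0.  68.7] f [ 0.5  0.4 -0.7] op 0.051 cam [ 0.559  -0.0085  0.3452]
```

View pics/w4.png

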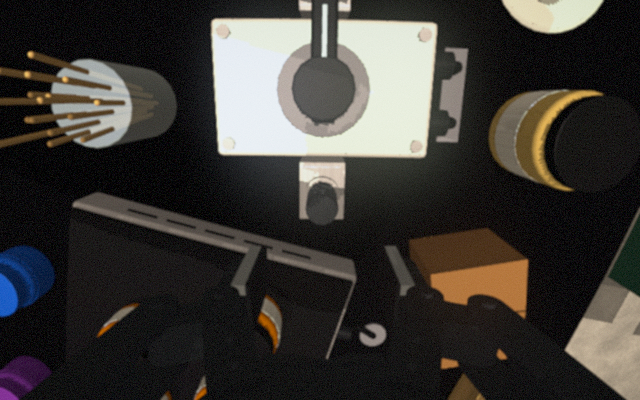

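The screws are at (223,32), (425,34), (416,146) and (229,144). The pin's top is at about (322,208) and the boss at (322,88).

```bash
cat > m3.py <<'E'
from h import *
T=np.load("w4.npz"); prm=(T["K"],float(T["k1"]),T["R"],T["t"]); im=T["im"];g=cv2.GaussianBlur(im,(0,0),1).sum(2)
s=plane("w",[(223,32),(425,34),(416,146),(229,144)],.075,prm); print("screws",s.round(4),"ctr",s.mean(0).round(4)); A=s.mean(0)
y=np.degrees(np.arctan2(*(s[1]+s[2]-s[0]-s[3])[1::-1])); print("yaw",y)
# lug corners / pin columns
m=((g<230)).astype(np.uint8)
for v in range(180,226,4): print(v,"".join("#" if m[v,u] else "." for u in range(296,350)))
th=np.radians(y); print("pred park",(A+.08*np.array([np.sin(th),-np.cos(th),0])).round(4),"pin top",plane("w",[(322,208)],.13,prm).round(4))
K=proj("w",[A+.08*np.array([np.sin(th),-np.cos(th),0])+[0,0,h] for h in (.013,.055)],prm); print(K)
E
python3 m3.py
```

```text
screws [[ 0.4745  0.0247  0.075 ]
 [ 0.6227  0.0599  0.075 ]
 [ 0.6418 -0.0227  0.075 ]
 [ 0.4937 -0.0575  0.075 ]] ctr [0.5582 0.0011 0.075 ]
yaw 13.282144012505308
180 ##................................................####
184 ###...................#########...................####
188 ###.............####################.............#####
192 ###..........##########################.........######
196 ###.........############################.........#####
200 ###.........#############################........#####
204 ###........##############################.......######
208 ###........##############################.......######
212 ###........##############################.......######
216 ###..........##########################.........######
220 ######################################################
224 ######################################################
pred park [ 0.5765 -0.0767  0.075 ] pin top [[ 0.5758 -0.0753  0.13  ]]
[[322.41530003 193.91086463]
 [322.57980783 210.21590876]]
```

Request:
apply_moves(
  motion=[
    {"xyz": [0,-2,0],"jaw": 0.2,"twist": 0.01},
    {"xyz": [0,-2,50],"jaw": 0.2,"twist": 0.01},
    {"xyz": [0,-2,85],"jaw": 0.2,"twist": 0.01},
    {"xyz": [0,-2,105],"jaw": 0.2,"twist": 0.01},
    {"xyz": [0,-2,105],"jaw": 0.2,"twist": 0.01},
  ],
  grip_force=40,
)

```text
time: 5.85
ee_pos: [0.5747, -0.0764, 0.1107]
tcp_rot: [-179.8, -0.1, 103.1]
wrist_force: [-0.1, 0.3, 0.3]
opening: 0.0513
grasp_force: 0.0
```

Request:
apply_moves(
  motion=[
    {"xyz": [0,0,0],"jaw": -1,"twist": 0},
    {"xyz": [0,0,0],"jaw": -1,"twist": 0},
    {"xyz": [0,0,0],"jaw": -1,"twist": 0},
    {"xyz": [0,0,0],"jaw": -1,"twist": 0},
  ],
  grip_force=40,
)

```text
time: 6.35
ee_pos: [0.576, -0.077, 0.1138]
tcp_rot: [179.9, 0.0, 103.1]
wrist_force: [0.6, 2.1, 7.3]
opening: 0.0208
grasp_force: 39.3
```

Request:
apply_moves(
  motion=[
    {"xyz": [0,0,-20],"jaw": -1,"twist": 0},
    {"xyz": [0,0,-60],"jaw": -1,"twist": 0},
    {"xyz": [0,0,-105],"jaw": -1,"twist": 0},
    {"xyz": [0,0,-105],"jaw": -1,"twist": 0},
  ],
)

```text
time: 6.85
ee_pos: [0.5764, -0.0774, 0.2214]
tcp_rot: [179.7, 0.1, 103.1]
wrist_force: [0.4, 0.1, -0.8]
opening: 0.0211
grasp_force: 39.8
```

```bash
python3 w.py w5
```

```text
6.9 [ 0.5758 -0.0773  0.2189] [1.7984e+02 6.0000e-02 1.0306e+02] [-7.6  8.6 10.8 92.  -0.  69.3] f [-0.1 -0.1 -1.3] op 0.0207 cam [ 0.5583 -0.0089  0.3475]
```

View pics/w5.png

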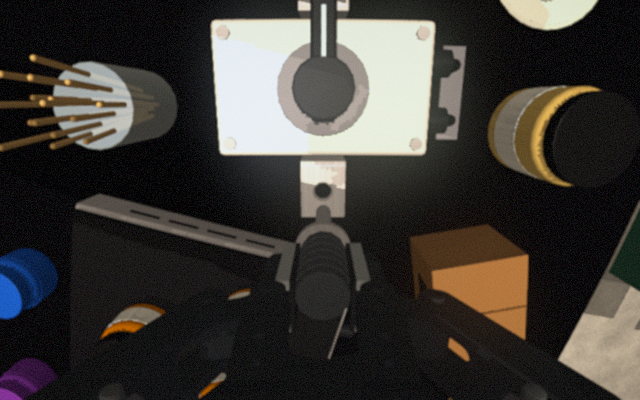

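The pin is held upright with its tip at about (323,209). The empty park hole is at (322,190) and the lever still points away (off). Next I compare tip and hole.

```bash
cat > m4.py <<'E'
from h import *
T=np.load("w5.npz"); prm=(T["K"],float(T["k1"]),T["R"],T["t"]); im=T["im"];g=cv2.GaussianBlur(im,(0,0),.7).sum(2)
p=g[180:201,310:335]; m=(p<.5*(int(p.max())+int(p.min()))).astype(np.uint8); n,l,s,c=cv2.connectedComponentsWithStats(m); i=l[10,12]; c=c[i]+[310,180]
H=plane("w",[c],.084,prm)[0]; print("hole",c,s[i],H.round(4))
for v in range(202,226,2): print(v," ".join("%3d"%x for x in g[v,308:340]))
t=plane("w",[(323,209.5)],.1265,prm)[0]; print("tip",t.round(4))
th=np.radians(12.9); print("target lock", (H+.16*np.array([-np.sin(th),np.cos(th),0])).round(4))
E
python3 m4.py
```

```text
hole [322.7208589  191.66257669] [  2   3  22  18 326] [ 0.5761 -0.0774  0.084 ]
202 436 432 433 433 432 431 429 433 434 438 434 428 425 420 419 420 416 415 417 420 422 422 421 417 411 410 419 423 424 424 420 417
204 430 426 427 428 429 428 431 431 433 435 430 421 406 389 380 377 375 377 392 407 417 421 420 417 411 411 424 428 424 420 420 416
206 430 426 429 429 428 427 431 430 421 403 372 326 290 272 260 258 263 275 302 338 370 394 411 415 414 414 418 419 424 423 420 416
208 428 431 430 427 427 427 429 416 379 324 272 246 240 243 245 246 245 247 246 257 286 336 387 406 410 410 417 423 419 419 415 408
210 428 427 428 429 432 427 417 387 326 267 242 236 240 240 240 244 246 247 243 234 243 285 345 390 412 418 419 418 419 425 418 412
212 433 429 428 428 431 428 416 374 309 255 237 235 238 242 244 242 243 242 241 238 234 254 313 376 407 412 415 417 417 422 421 416
214 432 431 427 425 421 421 409 365 296 243 231 238 239 240 243 242 244 245 242 238 237 251 305 370 401 410 418 423 419 412 411 413
216 353 349 347 348 348 342 335 310 265 242 238 239 236 235 236 238 236 236 240 237 235 240 268 307 333 338 339 344 348 348 342 335
218 139 139 136 136 132 141 154 181 213 230 240 237 234 238 238 239 243 241 240 240 235 224 202 171 146 137 135 140 140 141 135 129
220  90  87  90  94  97  98 116 164 207 226 236 237 239 241 239 239 242 244 241 237 232 218 197 156 113  95  88  89  95  94  90  94
222  94  95 110 123 138 161 184 207 226 235 244 246 249 242 240 244 244 246 241 239 236 229 212 190 168 145 121 106  93  87  85  91
224 134 161 190 215 232 246 255 264 267 270 278 279 282 280 281 285 282 282 281 279 273 268 264 258 249 227 207 188 162 139 122 107
tip [ 0.5763 -0.0788  0.1265]
target lock [0.5404 0.0786 0.084 ]
```

Request:
apply_moves(
  motion=[
    {"xyz": [40,0,0],"jaw": -1,"twist": 0},
    {"xyz": [90,0,0],"jaw": -1,"twist": 0},
    {"xyz": [135,0.5,0],"jaw": -1,"twist": 0},
    {"xyz": [161,0.5,0],"jaw": -1,"twist": 0},
    {"xyz": [161,0.5,0],"jaw": -1,"twist": 0},
  ],
)

```text
time: 7.52
ee_pos: [0.5385, 0.0812, 0.2159]
tcp_rot: [-179.9, -0.0, 103.2]
wrist_force: [-0.5, -0.1, -0.7]
opening: 0.0209
grasp_force: 39.8
```

```bash
python3 w.py w6
python3 - <<'E'
from h import *
T=np.load("w6.npz"); save("w6c.png",cv2.resize(T["im"][130:330,230:420],(760,600)[::1] if 0 else (570,600)))
E
```

```text
7.575 [0.5388 0.0802 0.2161] [-1.7990e+02  1.0000e-02  1.0315e+02] [ 8.5  3.8  5.2 91.5 -0.  85.3] f [ 0.3 -0.5 -0.6] op 0.021 cam [0.5212 0.1495 0.3422]
```

View pics/w6c.png

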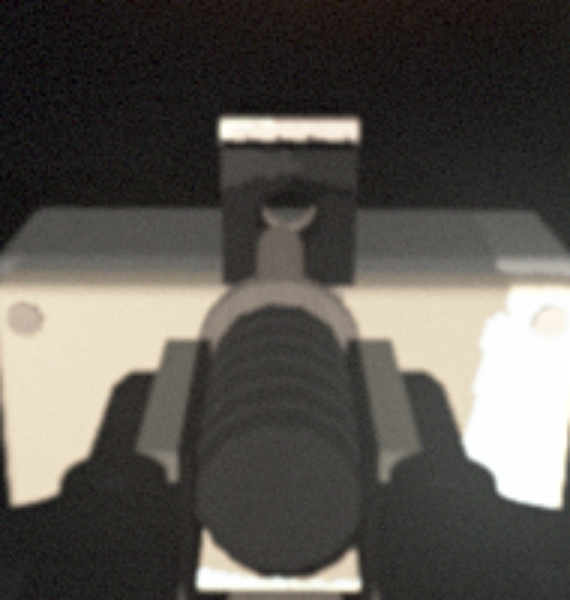

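The crop shows the pin's tip at crop (282,232) and the eye hole at about (289,212), partly hidden. The tip is slightly left of the hole's centre. Measuring by rays.

```bash
cat > m5.py <<'E'
from h import *
T=np.load("w6.npz"); prm=(T["K"],float(T["k1"]),T["R"],T["t"]); g=cv2.GaussianBlur(T["im"],(0,0),.5).sum(2)
for v in range(184,222,2): print(v," ".join("%3d"%x for x in g[v,308:346]))
tip=plane("w",[(323.8,208.5)],.1235,prm)[0]; print("tip",tip.round(4))
for q in [(.5404,.0786),tip[:2]]:
    th=np.linspace(0,2*np.pi,8,endpoint=False); X=np.c_[q[0]+.007*np.cos(th),q[1]+.007*np.sin(th),np.full(8,.1)]
    u=proj("w",X,prm); print("pred hole u",u[:,0].min().round(1),u[:,0].max().round(1),"v",u[:,1].min().round(1),u[:,1].max().round(1))
E
python3 m5.py
```

```text
184 221 222 220 220 215 224 217 215 225 216 218 219 219 222 218 214 209 217 209 200 202 210 189 181 168 174 166 163 170 176 177 166 178 180 172 162 172 183
186 216 229 223 217 219 213 219 212 220 212 214 218 223 222 209 204 206 212 207 205 200 192 195 175 170 167 175 174 176 173 165 168 162 165 170 171 172 164
188 220 218 216 217 213 208 198 180 191 189 196 203 210 202 178 160 160 171 169 151 152 157 165 162 166 171 167 173 169 170 182 173 175 176 177 173 177 181
190 217 215 205 173 168 165 149 143 152 143 156 152 163 151 140 143 144 133 137 109 101 108 108 119 119 131 139 141 154 150 144 159 169 167 168 171 165 171
192 170 174 165 142 124 138 142 133 146 146 141 139 159 151 135 125 126 116 108 112 113 108 103 103  99 113 109 114 106  97 114 126 133 132 135 146 148 158
194 140 150 149 137 147 142 141 152 152 137 123 122 118 108 112  95  82  93  77  87  91 100  94 101 105 103  98 103  95 111 107 127 123 124 114 109 118 105
196 141 152 157 146 142 145 149 153 134 133 112 100  91  77  84  87  92  87  92  77  94  92 102  87 102  94 102 113 133 136 137 140 141 138 141 135 132 137
198 145 
[... 1266 characters left out ...]
2 159 210 263 288 295 305 293 297 298 311 304 304 303 299 298 282 250 184 151 147 153 146 160 146 151 148 151 154 155 152 153 157
216 153 167 146 150 159 142 164 210 262 287 292 299 301 298 309 302 309 306 303 298 294 284 249 197 160 152 154 148 156 158 148 149 157 158 152 157 153 147
218 154 154 153 157 147 157 170 218 269 300 301 306 303 293 300 304 313 303 298 306 301 290 259 202 160 156 159 154 161 162 154 144 153 149 148 156 151 150
220 157 161 151 152 150 149 178 223 274 289 302 307 302 301 303 309 313 299 308 306 302 289 269 203 170 156 148 132 145 152 153 157 157 155 159 154 159 159
tip [0.5378 0.0814 0.1235]
pred hole u 317.2 335.1 v 194.5 211.7
pred hole u 314.7 332.7 v 190.3 207.6
```

Request:
apply_moves(
  motion=[
    {"xyz": [-1.5,2.2,0],"jaw": -1,"twist": 0},
    {"xyz": [-1.5,2.2,12],"jaw": -1,"twist": 0},
    {"xyz": [-1.5,2.2,18],"jaw": -1,"twist": 0},
    {"xyz": [-1.5,2.2,18],"jaw": -1,"twist": 0},
  ],
)

```text
time: 8.07
ee_pos: [0.5414, 0.0785, 0.1983]
tcp_rot: [-179.9, -0.0, 103.0]
wrist_force: [-0.5, -0.3, -0.8]
opening: 0.0209
grasp_force: 39.8
```

```bash
python3 w.py w7
python3 - <<'E'
from h import *
T=np.load("w7.npz"); save("w7c.png",cv2.resize(T["im"][160:260,270:380],(770,700)[:2] if 0 else (660,600),interpolation=cv2.INTER_CUBIC))
E
```

```text
8.125 [0.5416 0.0786 0.1989] [-179.96   -0.    103.04] [ 8.3  3.9  3.4 89.6 -0.  85.2] f [-1.2 -0.8 -0.2] op 0.0209 cam [0.5243 0.1469 0.3246]
```

View pics/w7c.png

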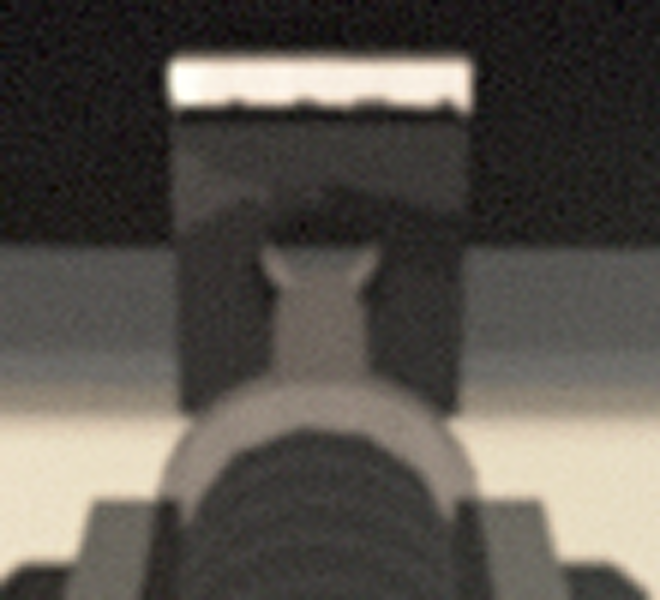

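The tip (crop 320,265) is centred sideways in the hole (262–378). Inserting gently.

Request:
apply_moves(
  motion=[
    {"xyz": [0,0,4],"jaw": -1,"twist": 0},
    {"xyz": [0,0,8],"jaw": -1,"twist": 0},
    {"xyz": [0,0,12],"jaw": -1,"twist": 0},
    {"xyz": [0,0,15],"jaw": -1,"twist": 0},
    {"xyz": [0,0,15],"jaw": -1,"twist": 0},
  ],
)

```text
time: 8.75
ee_pos: [0.5416, 0.0789, 0.184]
tcp_rot: [-180.0, -0.0, 103.1]
wrist_force: [-0.5, -0.4, -0.9]
opening: 0.021
grasp_force: 39.8
```

No contact force, so it is going in. Continuing in steps.

Request:
apply_moves(
  motion=[
    {"xyz": [0,0,5],"jaw": -1,"twist": 0},
    {"xyz": [0,0,10],"jaw": -1,"twist": 0},
    {"xyz": [0,0,14],"jaw": -1,"twist": 0},
    {"xyz": [0,0,18],"jaw": -1,"twist": 0},
    {"xyz": [0,0,18],"jaw": -1,"twist": 0},
  ],
)

```text
time: 9.38
ee_pos: [0.5416, 0.0789, 0.1659]
tcp_rot: [-180.0, -0.0, 103.1]
wrist_force: [0.7, -0.4, -0.5]
opening: 0.0211
grasp_force: 39.8
```

Request:
apply_moves(
  motion=[
    {"xyz": [0,0,10],"jaw": -1,"twist": 0},
    {"xyz": [0,0,18],"jaw": -1,"twist": 0},
    {"xyz": [0,0,26],"jaw": -1,"twist": 0},
    {"xyz": [0,0,33],"jaw": -1,"twist": 0},
    {"xyz": [0,0,33],"jaw": -1,"twist": 0},
  ],
)

```text
time: 10.0
ee_pos: [0.5415, 0.0788, 0.1326]
tcp_rot: [-179.9, -0.0, 103.1]
wrist_force: [0.6, -0.3, -0.6]
opening: 0.021
grasp_force: 39.8
```

Request:
apply_moves(
  motion=[
    {"xyz": [0,0,2],"jaw": -1,"twist": 0},
    {"xyz": [0,0,4],"jaw": -1,"twist": 0},
    {"xyz": [0,0,5],"jaw": -1,"twist": 0},
    {"xyz": [0,0,5],"jaw": -1,"twist": 0},
  ],
)

```text
time: 10.5
ee_pos: [0.542, 0.079, 0.1296]
tcp_rot: [179.9, 0.0, 103.1]
wrist_force: [-1.5, -0.1, 6.2]
opening: 0.0207
grasp_force: 40.7
```

Contact at z=0.1296, against 0.1298 expected for fully home. Releasing and rising.

Request:
apply_moves(
  motion=[
    {"xyz": [0,0,0],"jaw": 0.2,"twist": 0},
    {"xyz": [0,0,0],"jaw": 0.2,"twist": 0},
    {"xyz": [0,0,-20],"jaw": 0.2,"twist": 0},
    {"xyz": [0,0,-60],"jaw": 0.2,"twist": 0},
    {"xyz": [0,0,-110],"jaw": 0.2,"twist": 0},
  ],
)

```text
time: 11.12
ee_pos: [0.5413, 0.0788, 0.2385]
tcp_rot: [-179.9, -0.0, 103.1]
wrist_force: [0.6, -0.1, 0.2]
opening: 0.0513
grasp_force: 0.0
```

Request:
apply_moves(
  motion=[
    {"xyz": [-50,-20,-20],"jaw": 1,"twist": 0.1},
    {"xyz": [-100,-50,-20],"jaw": 1,"twist": 0.2},
    {"xyz": [-150,-80,-20],"jaw": 1,"twist": 0.23},
    {"xyz": [-200,-110,-20],"jaw": 1,"twist": 0.23},
    {"xyz": [-240,-130,-20],"jaw": 1,"twist": 0.23},
  ],
)

```text
time: 11.75
ee_pos: [0.4684, -0.1862, 0.2584]
tcp_rot: [180.0, 0.0, 89.8]
wrist_force: [0.4, 0.4, 0.5]
opening: 0.0853
grasp_force: 0.0
```

```bash
cat > j.py <<'E'
from h import *
import sys
o=sensors.get_obs(); im,d=camera("top"); np.savez(sys.argv[1]+".npz",im=im,d=d); C=cloud("top",d); Z=C[...,2]
print(o["time"],o["ee_pos"].round(4),o["tcp_rot"].round(1))
u,v=np.meshgrid(np.arange(640),np.arange(400))
for tag,z,m in(("warmer",.11,(C[...,1]<-.1)),("board",.075,(C[...,1]>.1))):
    m=m&(abs(Z-z)<.011)&(C[...,0]>.28)&(C[...,0]<.68)&(abs(C[...,1])<.52)
    n,l,s,c=cv2.connectedComponentsWithStats(m.astype(np.uint8))
    for i in range(1,n):
        if s[i,4]>120: q=C[l==i]; (x0,y0),r=cv2.minEnclosingCircle(q[:,:2].astype(np.float32)); print(tag,"px",c[i].round(1),s[i,4],"mean",q.mean(0).round(4),"circ",round(x0,4),round(y0,4),round(r,4))
save(sys.argv[1]+".png",cv2.resize(im[130:260,160:460],(800,347),interpolation=cv2.INTER_CUBIC))
E
python3 j.py t2; python3 w.py w8
```

```text
11.75 [ 0.4684 -0.1862  0.2584] [180.    0.   89.8]
11.85 [ 0.4683 -0.1876  0.2581] [-1.7998e+02  4.0000e-02  8.9640e+01] [-21.8  -1.    5.   96.   -0.   68.6] f [0.5 0.  0.2] op 0.0854 cam [ 0.4668 -0.1193  0.3843]
```

View pics/t2.png

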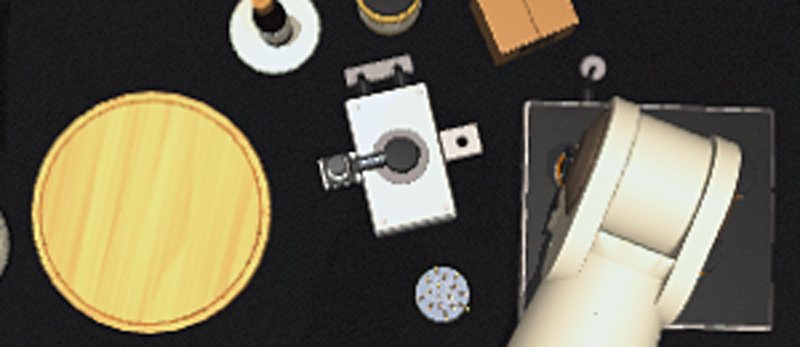

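The top view shows the pin standing on the lever's eye at crop (340,165), the park lug empty, and the arm hiding the jars. Checking the pin's height, then finding the jars from the wrist depth.

```bash
cat > jw.py <<'E'
from h import *
import sys
def find(C,im,z0,z1,ok):
    Z=C[...,2]; m=(Z>z0)&(Z<z1)&ok; m=cv2.morphologyEx(m.astype(np.uint8),cv2.MORPH_OPEN,np.ones((3,3),np.uint8))
    n,l,s,c=cv2.connectedComponentsWithStats(m)
    for i in range(1,n):
        if s[i,4]>150:
            q=C[l==i]; (x0,y0),r=cv2.minEnclosingCircle(q[:,:2].astype(np.float32))
            print(" px",c[i].round(0),s[i,4],"z",np.median(q[:,2]).round(3),"mean",q[:,:2].mean(0).round(4),"circ",round(x0,4),round(y0,4),"r",round(r,4),"rgb",np.median(im[l==i],0), "edge" if (s[i,0]<=1 or s[i,1]<=1 or s[i,0]+s[i,2]>=639 or s[i,1]+s[i,3]>=399) else "")
if __name__=="__main__":
    if len(sys.argv)>2: T=np.load(sys.argv[2]+".npz"); prm=(T["K"],float(T["k1"]),T["R"],T["t"]); im,d=T["im"],T["d"]
    else:
        o=sensors.get_obs(); prm=P("wrist"); im,d=camera("wrist"); print(o["time"],o["ee_pos"].round(4),o["tcp_rot"].round(1))
    C=cloud("w",d,prm)
    if sys.argv[1]=="w": find(C,im,.104,.118,(C[...,1]<-.1)&(C[...,0]<.68))
    else: find(C,im,.068,.082,(C[...,1]>.1)&(C[...,0]<.70))
E
python3 jw.py w w8
python3 - <<'E'
from h import *
T=np.load("t2.npz"); C=cloud("top",T["d"]); q=C[184:198,278:296]; m=(q[...,2]>.135)&(q[...,2]<.17); print("pin",m.sum(),np.median(q[m],0),q[m][:,2].max())
E
```

```text
px [402. 229.] 3409 z 0.111 mean [ 0.5365 -0.227 ] circ 0.5375 -0.2289 r 0.0304 rgb [49. 43. 40.] 
 px [285. 274.] 3069 z 0.111 mean [ 0.4315 -0.2713] circ 0.431 -0.2735 r 0.0307 rgb [50. 45. 42.] 
 px [391. 317.] 2665 z 0.111 mean [ 0.5325 -0.3193] circ 0.5334 -0.3222 r 0.031 rgb [51. 44. 42.] 
 px [295. 344.] 1077 z 0.11 mean [ 0.4386 -0.3511] circ 0.4368 -0.3644 r 0.0301 rgb [51. 44. 43.] 
pin 40 [0.54161352 0.08120925 0.14768624] 0.15375856902552898
```

The pin's top is at about 0.147 (0.146 expected when home), so it is locked off. The jar lids have r≈0.0305 at z≈0.111, as specified. Starting with the jar at (0.537,-0.228).

Request:
apply_moves(
  motion=[
    {"xyz": [-20,35,0],"jaw": 1,"twist": 0},
    {"xyz": [-40,68.5,20],"jaw": 1,"twist": 0},
    {"xyz": [-40,68.5,80],"jaw": 1,"twist": 0},
    {"xyz": [-40,68.5,130],"jaw": 1,"twist": 0},
    {"xyz": [-40,68.5,165],"jaw": 1,"twist": 0},
  ],
)

```text
time: 12.48
ee_pos: [0.5372, -0.2234, 0.0903]
tcp_rot: [-179.9, -0.1, 89.9]
wrist_force: [-0.1, -0.6, 0.6]
opening: 0.085
grasp_force: 0.0
```

Request:
apply_moves(
  motion=[
    {"xyz": [0,0,18],"jaw": 1,"twist": 0},
    {"xyz": [0,0,18],"jaw": 1,"twist": 0},
    {"xyz": [0,0,18],"jaw": -1,"twist": 0},
    {"xyz": [0,0,18],"jaw": -1,"twist": 0},
    {"xyz": [0,0,18],"jaw": -1,"twist": 0},
  ],
  grip_force=40,
)

```text
time: 13.1
ee_pos: [0.5387, -0.2248, 0.0777]
tcp_rot: [179.8, 0.1, 89.9]
wrist_force: [-1.5, 0.7, 7.0]
opening: 0.0646
grasp_force: 45.1
```

Request:
apply_moves(
  motion=[
    {"xyz": [0,0,-30],"jaw": -1,"twist": 0},
    {"xyz": [0,0,-85],"jaw": -1,"twist": 0},
    {"xyz": [0,0,-140],"jaw": -1,"twist": 0},
    {"xyz": [25,0,-180],"jaw": -1,"twist": 0},
    {"xyz": [80,0,-180],"jaw": -1,"twist": 0},
  ],
)

```text
time: 13.72
ee_pos: [0.5391, -0.1452, 0.2598]
tcp_rot: [179.6, 0.1, 89.7]
wrist_force: [1.4, 1.1, -2.9]
opening: 0.0649
grasp_force: 45.6
```

Request:
apply_moves(
  motion=[
    {"xyz": [60,0,0],"jaw": -1,"twist": 0},
    {"xyz": [120,0,0],"jaw": -1,"twist": 0},
    {"xyz": [180,0,0],"jaw": -1,"twist": 0},
    {"xyz": [240,0,0],"jaw": -1,"twist": 0},
    {"xyz": [300,0,0],"jaw": -1,"twist": 0},
  ],
)

```text
time: 14.35
ee_pos: [0.5384, 0.1575, 0.2565]
tcp_rot: [179.9, -0.0, 89.9]
wrist_force: [0.8, 0.8, -2.4]
opening: 0.0646
grasp_force: 45.6
```

Request:
apply_moves(
  motion=[
    {"xyz": [45,2,0],"jaw": -1,"twist": 0},
    {"xyz": [84,4,30],"jaw": -1,"twist": 0},
    {"xyz": [84,4,90],"jaw": -1,"twist": 0},
    {"xyz": [84,4,150],"jaw": -1,"twist": 0},
    {"xyz": [84,4,200],"jaw": -1,"twist": 0},
  ],
)

```text
time: 14.98
ee_pos: [0.5424, 0.2397, 0.0538]
tcp_rot: [180.0, -0.0, 89.9]
wrist_force: [1.3, 0.1, -2.0]
opening: 0.0646
grasp_force: 45.6
```

Request:
apply_moves(
  motion=[
    {"xyz": [0,0,5],"jaw": -1,"twist": 0},
    {"xyz": [0,0,10],"jaw": -1,"twist": 0},
    {"xyz": [0,0,13],"jaw": -1,"twist": 0},
    {"xyz": [0,0,14],"jaw": -1,"twist": 0},
    {"xyz": [0,0,14],"jaw": -1,"twist": 0},
  ],
)

```text
time: 15.6
ee_pos: [0.5435, 0.2399, 0.0427]
tcp_rot: [179.9, -0.1, 89.9]
wrist_force: [-0.7, -0.9, 4.0]
opening: 0.0646
grasp_force: 46.4
```

Request:
apply_moves(
  motion=[
    {"xyz": [0,0,0],"jaw": 1,"twist": 0},
    {"xyz": [0,0,0],"jaw": 1,"twist": 0},
    {"xyz": [0,0,-60],"jaw": 1,"twist": 0},
    {"xyz": [0,0,-120],"jaw": 1,"twist": 0},
    {"xyz": [0,0,-180],"jaw": 1,"twist": 0},
  ],
)

```text
time: 16.23
ee_pos: [0.5424, 0.2394, 0.2232]
tcp_rot: [180.0, -0.0, 89.9]
wrist_force: [1.0, 0.7, 0.5]
opening: 0.0854
grasp_force: 0.0
```

Request:
apply_moves(
  motion=[
    {"xyz": [-60,-15,-35],"jaw": 1,"twist": 0},
    {"xyz": [-118,-30,-35],"jaw": 1,"twist": 0},
    {"xyz": [-176,-45,-35],"jaw": 1,"twist": 0},
    {"xyz": [-234,-60,-35],"jaw": 1,"twist": 0},
    {"xyz": [-292,-75,-35],"jaw": 1,"twist": 0},
  ],
)

```text
time: 16.85
ee_pos: [0.4663, -0.054, 0.2565]
tcp_rot: [180.0, 0.0, 89.9]
wrist_force: [0.4, -1.4, 0.5]
opening: 0.0853
grasp_force: 0.0
```

Request:
apply_moves(
  motion=[
    {"xyz": [-60,-15,0],"jaw": 1,"twist": 0},
    {"xyz": [-110,-25,0],"jaw": 1,"twist": 0},
    {"xyz": [-150,-36,0],"jaw": 1,"twist": 0},
    {"xyz": [-158,-36,0],"jaw": 1,"twist": 0},
    {"xyz": [-158,-36,0],"jaw": 1,"twist": 0},
  ],
)

```text
time: 17.48
ee_pos: [0.4308, -0.2103, 0.2562]
tcp_rot: [-180.0, -0.0, 89.8]
wrist_force: [0.7, 1.3, -0.3]
opening: 0.0853
grasp_force: 0.0
```

```bash
python3 jw.py w
```

```text
17.475 [ 0.4308 -0.2103  0.2562] [-180.    -0.    89.8]
 px [324. 255.] 3248 z 0.111 mean [ 0.4312 -0.2713] circ 0.4312 -0.2733 r 0.0303 rgb [59. 53. 50.] 
 px [414. 305.] 1014 z 0.111 mean [ 0.5164 -0.3247] circ 0.5267 -0.3239 r 0.0303 rgb [68. 58. 55.] 
 px [328. 338.] 2084 z 0.111 mean [ 0.4351 -0.3611] circ 0.4349 -0.3676 r 0.0309 rgb [63. 55. 53.] 
 px [409. 360.] 279 z 0.11 mean [ 0.5179 -0.3912] circ 0.5184 -0.3905 r 0.015 rgb [59. 50. 48.]
```

Request:
apply_moves(
  motion=[
    {"xyz": [-40,0.5,0],"jaw": 1,"twist": 0},
    {"xyz": [-62,0.5,20],"jaw": 1,"twist": 0},
    {"xyz": [-62,0.5,80],"jaw": 1,"twist": 0},
    {"xyz": [-62,0.5,130],"jaw": 1,"twist": 0},
    {"xyz": [-62,0.5,165],"jaw": 1,"twist": 0},
  ],
)

```text
time: 18.15
ee_pos: [0.4311, -0.2704, 0.0889]
tcp_rot: [-179.9, -0.1, 90.0]
wrist_force: [-0.1, -0.1, 0.2]
opening: 0.0855
grasp_force: 0.0
```

Request:
apply_moves(
  motion=[
    {"xyz": [0,0,15],"jaw": 1,"twist": 0},
    {"xyz": [0,0,15],"jaw": 1,"twist": 0},
    {"xyz": [0,0,15],"jaw": -1,"twist": 0},
    {"xyz": [0,0,15],"jaw": -1,"twist": 0},
    {"xyz": [0,0,15],"jaw": -1,"twist": 0},
  ],
)

```text
time: 18.77
ee_pos: [0.4323, -0.2726, 0.0785]
tcp_rot: [179.8, 0.1, 89.9]
wrist_force: [-0.0, 2.6, 7.1]
opening: 0.0644
grasp_force: 44.8
```

Request:
apply_moves(
  motion=[
    {"xyz": [0,0,-30],"jaw": -1,"twist": 0},
    {"xyz": [0,0,-85],"jaw": -1,"twist": 0},
    {"xyz": [0,0,-140],"jaw": -1,"twist": 0},
    {"xyz": [25,0,-180],"jaw": -1,"twist": 0},
    {"xyz": [80,0,-180],"jaw": -1,"twist": 0},
  ],
)

```text
time: 19.4
ee_pos: [0.4324, -0.1929, 0.2604]
tcp_rot: [179.7, 0.2, 89.7]
wrist_force: [1.4, 0.3, -2.7]
opening: 0.0647
grasp_force: 45.4
```

Request:
apply_moves(
  motion=[
    {"xyz": [60,0,0],"jaw": -1,"twist": 0},
    {"xyz": [120,0,0],"jaw": -1,"twist": 0},
    {"xyz": [180,0,0],"jaw": -1,"twist": 0},
    {"xyz": [240,0,0],"jaw": -1,"twist": 0},
    {"xyz": [300,0,0],"jaw": -1,"twist": 0},
  ],
)

```text
time: 20.02
ee_pos: [0.4317, 0.1097, 0.2575]
tcp_rot: [179.9, -0.0, 89.9]
wrist_force: [1.5, 0.2, -1.0]
opening: 0.0643
grasp_force: 45.4
```

Request:
apply_moves(
  motion=[
    {"xyz": [60,0,0],"jaw": -1,"twist": 0},
    {"xyz": [120,0,0],"jaw": -1,"twist": 0},
    {"xyz": [174,0,0],"jaw": -1,"twist": 0},
    {"xyz": [174,0,50],"jaw": -1,"twist": 0},
    {"xyz": [174,0,110],"jaw": -1,"twist": 0},
  ],
)

```text
time: 20.65
ee_pos: [0.433, 0.2833, 0.1467]
tcp_rot: [179.8, -0.1, 90.0]
wrist_force: [0.7, -0.1, -1.7]
opening: 0.0647
grasp_force: 45.4
```

Request:
apply_moves(
  motion=[
    {"xyz": [0,0,50],"jaw": -1,"twist": 0},
    {"xyz": [0,0,90],"jaw": -1,"twist": 0},
    {"xyz": [0,0,98],"jaw": -1,"twist": 0},
    {"xyz": [0,0,103],"jaw": -1,"twist": 0},
    {"xyz": [0,0,103],"jaw": -1,"twist": 0},
  ],
)

```text
time: 21.28
ee_pos: [0.4332, 0.2823, 0.0449]
tcp_rot: [179.9, -0.1, 89.9]
wrist_force: [-0.4, 0.3, -1.2]
opening: 0.0649
grasp_force: 45.4
```

Request:
apply_moves(
  motion=[
    {"xyz": [0,0,1.5],"jaw": -1,"twist": 0},
    {"xyz": [0,0,1.5],"jaw": -1,"twist": 0},
    {"xyz": [0,0,1.5],"jaw": -1,"twist": 0},
  ],
)

```text
time: 21.65
ee_pos: [0.4332, 0.2823, 0.0436]
tcp_rot: [179.9, -0.1, 89.9]
wrist_force: [-0.1, -0.1, 5.6]
opening: 0.0642
grasp_force: 46.0
```

Request:
apply_moves(
  motion=[
    {"xyz": [0,0,0],"jaw": 1,"twist": 0},
    {"xyz": [0,0,0],"jaw": 1,"twist": 0},
    {"xyz": [0,0,-60],"jaw": 1,"twist": 0},
    {"xyz": [0,0,-120],"jaw": 1,"twist": 0},
    {"xyz": [0,0,-180],"jaw": 1,"twist": 0},
  ],
)

```text
time: 22.28
ee_pos: [0.432, 0.2816, 0.2237]
tcp_rot: [180.0, -0.0, 89.9]
wrist_force: [1.0, 0.8, 0.5]
opening: 0.0857
grasp_force: 0.0
```

Request:
apply_moves(
  motion=[
    {"xyz": [-60,12,-33],"jaw": 1,"twist": 0},
    {"xyz": [-118,24,-33],"jaw": 1,"twist": 0},
    {"xyz": [-176,36,-33],"jaw": 1,"twist": 0},
    {"xyz": [-236,48,-33],"jaw": 1,"twist": 0},
    {"xyz": [-296,60,-33],"jaw": 1,"twist": 0},
  ],
)

```text
time: 22.9
ee_pos: [0.4918, -0.0163, 0.255]
tcp_rot: [180.0, -0.0, 89.9]
wrist_force: [0.5, 0.7, 0.6]
opening: 0.0854
grasp_force: 0.0
```

Request:
apply_moves(
  motion=[
    {"xyz": [-60,12,0],"jaw": 1,"twist": 0},
    {"xyz": [-118,24,0],"jaw": 1,"twist": 0},
    {"xyz": [-176,36,0],"jaw": 1,"twist": 0},
    {"xyz": [-235,41,0],"jaw": 1,"twist": 0},
    {"xyz": [-245,41,0],"jaw": 1,"twist": 0},
  ],
)

```text
time: 23.52
ee_pos: [0.5319, -0.2627, 0.2537]
tcp_rot: [-179.9, -0.0, 89.7]
wrist_force: [-0.5, 0.2, -0.1]
opening: 0.0852
grasp_force: 0.0
```

```bash
python3 jw.py w
```

```text
23.525 [ 0.5319 -0.2627  0.2537] [-179.9   -0.    89.7]
 px [326. 253.] 3353 z 0.111 mean [ 0.5334 -0.3202] circ 0.5335 -0.3221 r 0.0307 rgb [59. 53. 49.] 
 px [236. 301.] 1494 z 0.111 mean [ 0.4489 -0.3701] circ 0.4362 -0.3693 r 0.031 rgb [65. 60. 58.] 
 px [323. 335.] 2389 z 0.111 mean [ 0.5308 -0.4083] circ 0.5311 -0.4136 r 0.0306 rgb [61. 54. 53.]
```

Request:
apply_moves(
  motion=[
    {"xyz": [-40,1.5,0],"jaw": 1,"twist": 0},
    {"xyz": [-57,1.5,20],"jaw": 1,"twist": 0},
    {"xyz": [-57,1.5,80],"jaw": 1,"twist": 0},
    {"xyz": [-57,1.5,130],"jaw": 1,"twist": 0},
    {"xyz": [-57,1.5,165],"jaw": 1,"twist": 0},
  ],
)

```text
time: 24.2
ee_pos: [0.5325, -0.3145, 0.0861]
tcp_rot: [-179.8, -0.1, 89.9]
wrist_force: [0.1, -0.5, -0.2]
opening: 0.0853
grasp_force: 0.0
```

Request:
apply_moves(
  motion=[
    {"xyz": [0,0,14],"jaw": 1,"twist": 0},
    {"xyz": [0,0,14],"jaw": 1,"twist": 0},
    {"xyz": [0,0,14],"jaw": -1,"twist": 0},
    {"xyz": [0,0,14],"jaw": -1,"twist": 0},
    {"xyz": [0,0,14],"jaw": -1,"twist": 0},
  ],
)

```text
time: 24.82
ee_pos: [0.5346, -0.3168, 0.078]
tcp_rot: [179.8, 0.1, 89.9]
wrist_force: [-0.4, 1.1, 6.4]
opening: 0.0644
grasp_force: 45.3
```

Request:
apply_moves(
  motion=[
    {"xyz": [0,0,-30],"jaw": -1,"twist": 0},
    {"xyz": [0,0,-85],"jaw": -1,"twist": 0},
    {"xyz": [0,0,-140],"jaw": -1,"twist": 0},
    {"xyz": [25,0,-180],"jaw": -1,"twist": 0},
    {"xyz": [80,0,-180],"jaw": -1,"twist": 0},
  ],
)

```text
time: 25.45
ee_pos: [0.5347, -0.2374, 0.2599]
tcp_rot: [179.7, 0.2, 89.7]
wrist_force: [0.3, 0.7, -2.4]
opening: 0.0643
grasp_force: 45.4
```

Request:
apply_moves(
  motion=[
    {"xyz": [60,0,0],"jaw": -1,"twist": 0},
    {"xyz": [120,0,0],"jaw": -1,"twist": 0},
    {"xyz": [180,0,0],"jaw": -1,"twist": 0},
    {"xyz": [240,0,0],"jaw": -1,"twist": 0},
    {"xyz": [300,0,0],"jaw": -1,"twist": 0},
  ],
)

```text
time: 26.08
ee_pos: [0.5342, 0.0654, 0.2566]
tcp_rot: [179.9, -0.0, 89.9]
wrist_force: [1.0, 0.3, -1.5]
opening: 0.0644
grasp_force: 45.4
```

Request:
apply_moves(
  motion=[
    {"xyz": [60,3,0],"jaw": -1,"twist": 0},
    {"xyz": [120,6,0],"jaw": -1,"twist": 0},
    {"xyz": [180,9,0],"jaw": -1,"twist": 0},
    {"xyz": [240,12,0],"jaw": -1,"twist": 0},
    {"xyz": [274,12,0],"jaw": -1,"twist": 0},
  ],
)

```text
time: 26.7
ee_pos: [0.5466, 0.3404, 0.2558]
tcp_rot: [180.0, -0.0, 90.0]
wrist_force: [0.4, 0.0, -1.5]
opening: 0.0641
grasp_force: 45.4
```

```bash
python3 jw.py b
```

```text
26.7 [0.5466 0.3404 0.2558] [180.  -0.  90.]
 px [210. 235.] 2583 z 0.076 mean [0.4329 0.2839] circ 0.4321 0.2818 r 0.0305 rgb [45. 37. 32.]
```

Request:
apply_moves(
  motion=[
    {"xyz": [-2,0,50],"jaw": -1,"twist": 0},
    {"xyz": [-2,0,110],"jaw": -1,"twist": 0},
    {"xyz": [-2,0,165],"jaw": -1,"twist": 0},
    {"xyz": [-2,0,200],"jaw": -1,"twist": 0},
    {"xyz": [-2,0,208],"jaw": -1,"twist": 0},
  ],
)

```text
time: 27.38
ee_pos: [0.5459, 0.3346, 0.0457]
tcp_rot: [-179.8, 0.1, 89.9]
wrist_force: [-0.1, 0.3, -1.5]
opening: 0.0641
grasp_force: 45.3
```

Request:
apply_moves(
  motion=[
    {"xyz": [0,0,3],"jaw": -1,"twist": 0},
    {"xyz": [0,0,5],"jaw": -1,"twist": 0},
    {"xyz": [0,0,5],"jaw": -1,"twist": 0},
  ],
)

```text
time: 27.75
ee_pos: [0.5475, 0.3359, 0.0442]
tcp_rot: [179.9, -0.1, 89.9]
wrist_force: [0.5, 1.0, -1.7]
opening: 0.0642
grasp_force: 45.4
```

Request:
apply_moves(
  motion=[
    {"xyz": [0,0,1.5],"jaw": -1,"twist": 0},
    {"xyz": [0,0,1.5],"jaw": -1,"twist": 0},
    {"xyz": [0,0,1.5],"jaw": -1,"twist": 0},
  ],
)

```text
time: 28.12
ee_pos: [0.5474, 0.3359, 0.0431]
tcp_rot: [179.9, -0.1, 89.9]
wrist_force: [-3.1, -0.5, 6.2]
opening: 0.0643
grasp_force: 46.1
```

Request:
apply_moves(
  motion=[
    {"xyz": [0,0,0],"jaw": 1,"twist": 0},
    {"xyz": [0,0,0],"jaw": 1,"twist": 0},
    {"xyz": [0,0,-60],"jaw": 1,"twist": 0},
    {"xyz": [0,0,-120],"jaw": 1,"twist": 0},
    {"xyz": [0,0,-180],"jaw": 1,"twist": 0},
  ],
)

```text
time: 28.75
ee_pos: [0.5467, 0.3354, 0.2232]
tcp_rot: [180.0, -0.0, 89.9]
wrist_force: [0.7, 0.8, -0.9]
opening: 0.0855
grasp_force: 0.0
```

Request:
apply_moves(
  motion=[
    {"xyz": [-60,-8,-33],"jaw": 1,"twist": 0},
    {"xyz": [-118,-16,-33],"jaw": 1,"twist": 0},
    {"xyz": [-176,-25,-33],"jaw": 1,"twist": 0},
    {"xyz": [-236,-33,-33],"jaw": 1,"twist": 0},
    {"xyz": [-296,-41,-33],"jaw": 1,"twist": 0},
  ],
)

```text
time: 29.38
ee_pos: [0.5048, 0.0379, 0.2544]
tcp_rot: [180.0, -0.0, 89.9]
wrist_force: [1.2, -0.2, 0.1]
opening: 0.085
grasp_force: 0.0
```

Request:
apply_moves(
  motion=[
    {"xyz": [-60,-12,0],"jaw": 1,"twist": 0},
    {"xyz": [-120,-24,0],"jaw": 1,"twist": 0},
    {"xyz": [-178,-36,0],"jaw": 1,"twist": 0},
    {"xyz": [-238,-48,0],"jaw": 1,"twist": 0},
    {"xyz": [-296,-60,0],"jaw": 1,"twist": 0},
  ],
)

```text
time: 30.0
ee_pos: [0.444, -0.2582, 0.2545]
tcp_rot: [180.0, 0.0, 89.9]
wrist_force: [0.8, 0.5, 0.2]
opening: 0.0853
grasp_force: 0.0
```

Request:
apply_moves(
  motion=[
    {"xyz": [-50,-8,0],"jaw": 1,"twist": 0},
    {"xyz": [-50,-8,0],"jaw": 1,"twist": 0},
  ],
)

```text
time: 30.25
ee_pos: [0.4357, -0.309, 0.2537]
tcp_rot: [-180.0, -0.0, 89.6]
wrist_force: [1.2, -0.7, -0.3]
opening: 0.0853
grasp_force: 0.0
```

```bash
python3 jw.py w
```

```text
30.25 [ 0.4357 -0.309   0.2537] [-180.    -0.    89.6]
 px [324. 253.] 3345 z 0.111 mean [ 0.4358 -0.3671] circ 0.436 -0.3691 r 0.0305 rgb [112. 102.  95.] 
 px [410. 298.] 1318 z 0.111 mean [ 0.5158 -0.4145] circ 0.53 -0.4143 r 0.031 rgb [120.  106.  100.5]
```

Request:
apply_moves(
  motion=[
    {"xyz": [-40,0.5,0],"jaw": 1,"twist": 0},
    {"xyz": [-57,0.5,20],"jaw": 1,"twist": 0},
    {"xyz": [-57,0.5,80],"jaw": 1,"twist": 0},
    {"xyz": [-57,0.5,130],"jaw": 1,"twist": 0},
    {"xyz": [-57,0.5,165],"jaw": 1,"twist": 0},
  ],
)

```text
time: 30.92
ee_pos: [0.4362, -0.3612, 0.0855]
tcp_rot: [-179.9, -0.1, 89.9]
wrist_force: [0.6, 0.6, 0.8]
opening: 0.0857
grasp_force: 0.0
```

Request:
apply_moves(
  motion=[
    {"xyz": [0,0,13],"jaw": 1,"twist": 0},
    {"xyz": [0,0,13],"jaw": 1,"twist": 0},
    {"xyz": [0,0,13],"jaw": -1,"twist": 0},
    {"xyz": [0,0,13],"jaw": -1,"twist": 0},
    {"xyz": [0,0,13],"jaw": -1,"twist": 0},
  ],
)

```text
time: 31.55
ee_pos: [0.4378, -0.3638, 0.0784]
tcp_rot: [179.9, 0.1, 89.9]
wrist_force: [-0.3, 1.9, 7.4]
opening: 0.0643
grasp_force: 45.5
```

Request:
apply_moves(
  motion=[
    {"xyz": [0,0,-30],"jaw": -1,"twist": 0},
    {"xyz": [0,0,-85],"jaw": -1,"twist": 0},
    {"xyz": [0,0,-140],"jaw": -1,"twist": 0},
    {"xyz": [25,0,-180],"jaw": -1,"twist": 0},
    {"xyz": [80,0,-180],"jaw": -1,"twist": 0},
  ],
)

```text
time: 32.17
ee_pos: [0.4381, -0.2841, 0.2601]
tcp_rot: [179.7, 0.2, 89.7]
wrist_force: [1.0, 0.9, -3.0]
opening: 0.064
grasp_force: 46.0
```

Request:
apply_moves(
  motion=[
    {"xyz": [60,0,0],"jaw": -1,"twist": 0},
    {"xyz": [120,0,0],"jaw": -1,"twist": 0},
    {"xyz": [180,0,0],"jaw": -1,"twist": 0},
    {"xyz": [240,0,0],"jaw": -1,"twist": 0},
    {"xyz": [300,0,0],"jaw": -1,"twist": 0},
  ],
)

```text
time: 32.8
ee_pos: [0.4375, 0.0186, 0.2571]
tcp_rot: [179.9, -0.0, 89.9]
wrist_force: [2.3, -1.1, -2.4]
opening: 0.064
grasp_force: 46.0
```

Request:
apply_moves(
  motion=[
    {"xyz": [60,0,0],"jaw": -1,"twist": 0},
    {"xyz": [120,0,0],"jaw": -1,"twist": 0},
    {"xyz": [180,0,0],"jaw": -1,"twist": 0},
    {"xyz": [240,0,0],"jaw": -1,"twist": 0},
    {"xyz": [300,0,0],"jaw": -1,"twist": 0},
  ],
)

```text
time: 33.42
ee_pos: [0.4381, 0.3189, 0.257]
tcp_rot: [179.9, -0.0, 89.9]
wrist_force: [1.8, -0.1, -2.6]
opening: 0.0642
grasp_force: 46.0
```

Request:
apply_moves(
  motion=[
    {"xyz": [50,-4,0],"jaw": -1,"twist": 0},
    {"xyz": [72,-4,0],"jaw": -1,"twist": 0},
    {"xyz": [72,-4,0],"jaw": -1,"twist": 0},
  ],
)

```text
time: 33.8
ee_pos: [0.4342, 0.3902, 0.256]
tcp_rot: [-180.0, 0.0, 90.0]
wrist_force: [-0.9, -1.2, -2.6]
opening: 0.064
grasp_force: 46.0
```

```bash
python3 j.py t4
```

```text
33.8 [0.4342 0.3902 0.256 ] [-180.    0.   90.]
warmer px [433.6 194.4] 268 mean [ 0.5315 -0.4098  0.1112] circ 0.5323 -0.4107 0.032
board px [213.9 192.3] 258 mean [0.5466 0.3311 0.0765] circ 0.5461 0.3312 0.0308
board px [240.7 193.3] 254 mean [0.5425 0.2392 0.0762] circ 0.542 0.2402 0.0314
board px [227.6 225.7] 241 mean [0.4326 0.2833 0.0766] circ 0.4328 0.2839 0.0298
```

Request:
apply_moves(
  motion=[
    {"xyz": [-4,0,50],"jaw": -1,"twist": 0},
    {"xyz": [-4,0,110],"jaw": -1,"twist": 0},
    {"xyz": [-4,0,165],"jaw": -1,"twist": 0},
    {"xyz": [-4,0,200],"jaw": -1,"twist": 0},
    {"xyz": [-4,0,208],"jaw": -1,"twist": 0},
  ],
)

```text
time: 34.48
ee_pos: [0.4338, 0.3828, 0.0465]
tcp_rot: [-179.9, 0.1, 89.8]
wrist_force: [-0.2, 0.2, -1.7]
opening: 0.0643
grasp_force: 45.9
```

Request:
apply_moves(
  motion=[
    {"xyz": [0,0,3],"jaw": -1,"twist": 0},
    {"xyz": [0,0,5],"jaw": -1,"twist": 0},
    {"xyz": [0,0,5.5],"jaw": -1,"twist": 0},
    {"xyz": [0,0,5.5],"jaw": -1,"twist": 0},
  ],
)

```text
time: 34.98
ee_pos: [0.4348, 0.385, 0.0435]
tcp_rot: [180.0, -0.0, 89.9]
wrist_force: [-0.2, -1.0, -1.0]
opening: 0.064
grasp_force: 46.0
```

Request:
apply_moves(
  motion=[
    {"xyz": [0,0,1],"jaw": -1,"twist": 0},
    {"xyz": [0,0,1],"jaw": -1,"twist": 0},
    {"xyz": [0,0,1],"jaw": 1,"twist": 0},
    {"xyz": [0,0,1],"jaw": 1,"twist": 0},
    {"xyz": [0,0,-50],"jaw": 1,"twist": 0},
  ],
)

```text
time: 35.6
ee_pos: [0.4328, 0.3833, 0.0894]
tcp_rot: [-179.7, 0.3, 89.9]
wrist_force: [0.6, 1.1, 1.3]
opening: 0.0854
grasp_force: 0.0
```

Request:
apply_moves(
  motion=[
    {"xyz": [0,0,-60],"jaw": 1,"twist": 0},
    {"xyz": [0,0,-120],"jaw": 1,"twist": 0},
    {"xyz": [-30,0,-163],"jaw": 1,"twist": 0},
    {"xyz": [-90,10,-163],"jaw": 1,"twist": 0},
    {"xyz": [-150,20,-163],"jaw": 1,"twist": 0},
  ],
)

```text
time: 36.22
ee_pos: [0.4544, 0.2336, 0.2563]
tcp_rot: [179.9, -0.0, 90.0]
wrist_force: [1.2, 0.4, 0.1]
opening: 0.0852
grasp_force: 0.0
```

Request:
apply_moves(
  motion=[
    {"xyz": [-60,8,0],"jaw": 1,"twist": 0},
    {"xyz": [-120,16,0],"jaw": 1,"twist": 0},
    {"xyz": [-178,24,0],"jaw": 1,"twist": 0},
    {"xyz": [-238,32,0],"jaw": 1,"twist": 0},
    {"xyz": [-298,40,0],"jaw": 1,"twist": 0},
  ],
)

```text
time: 36.85
ee_pos: [0.4936, -0.0653, 0.2559]
tcp_rot: [180.0, 0.0, 89.9]
wrist_force: [0.1, 0.2, -0.8]
opening: 0.0857
grasp_force: 0.0
```

Request:
apply_moves(
  motion=[
    {"xyz": [-60,8,0],"jaw": 1,"twist": 0},
    {"xyz": [-120,16,0],"jaw": 1,"twist": 0},
    {"xyz": [-180,25,0],"jaw": 1,"twist": 0},
    {"xyz": [-240,34,0],"jaw": 1,"twist": 0},
    {"xyz": [-285,37,0],"jaw": 1,"twist": 0},
  ],
)

```text
time: 37.48
ee_pos: [0.53, -0.3509, 0.2551]
tcp_rot: [-180.0, -0.0, 89.8]
wrist_force: [0.8, 0.2, 0.2]
opening: 0.0853
grasp_force: 0.0
```

```bash
python3 jw.py w
```

```text
37.475 [ 0.53   -0.3509  0.2551] [-180.    -0.    89.8]
 px [325. 255.] 3293 z 0.111 mean [ 0.531 -0.412] circ 0.5308 -0.4138 r 0.0304 rgb [75. 69. 66.]
```

Request:
apply_moves(
  motion=[
    {"xyz": [-40,1,0],"jaw": 1,"twist": 0},
    {"xyz": [-60,1,20],"jaw": 1,"twist": 0},
    {"xyz": [-60,1,80],"jaw": 1,"twist": 0},
    {"xyz": [-60,1,130],"jaw": 1,"twist": 0},
    {"xyz": [-60,1,165],"jaw": 1,"twist": 0},
  ],
)

```text
time: 38.15
ee_pos: [0.5297, -0.407, 0.0865]
tcp_rot: [-179.8, -0.1, 89.9]
wrist_force: [0.1, -0.4, 0.9]
opening: 0.0854
grasp_force: 0.0
```

Request:
apply_moves(
  motion=[
    {"xyz": [0,0,13],"jaw": 1,"twist": 0},
    {"xyz": [0,0,13],"jaw": 1,"twist": 0},
    {"xyz": [0,0,13],"jaw": -1,"twist": 0},
    {"xyz": [0,0,13],"jaw": -1,"twist": 0},
    {"xyz": [0,0,13],"jaw": -1,"twist": 0},
  ],
)

```text
time: 38.78
ee_pos: [0.5318, -0.409, 0.0801]
tcp_rot: [179.8, 0.1, 89.9]
wrist_force: [0.2, 1.3, 7.2]
opening: 0.064
grasp_force: 45.7
```

Request:
apply_moves(
  motion=[
    {"xyz": [0,0,-30],"jaw": -1,"twist": 0},
    {"xyz": [0,0,-85],"jaw": -1,"twist": 0},
    {"xyz": [0,0,-140],"jaw": -1,"twist": 0},
    {"xyz": [25,0,-180],"jaw": -1,"twist": 0},
    {"xyz": [80,0,-180],"jaw": -1,"twist": 0},
  ],
)

```text
time: 39.4
ee_pos: [0.5319, -0.3296, 0.2619]
tcp_rot: [179.7, 0.2, 89.7]
wrist_force: [0.8, 1.2, -2.2]
opening: 0.0644
grasp_force: 45.1
```

Request:
apply_moves(
  motion=[
    {"xyz": [60,0,0],"jaw": -1,"twist": 0},
    {"xyz": [120,0,0],"jaw": -1,"twist": 0},
    {"xyz": [180,0,0],"jaw": -1,"twist": 0},
    {"xyz": [240,0,0],"jaw": -1,"twist": 0},
    {"xyz": [300,0,0],"jaw": -1,"twist": 0},
  ],
)

```text
time: 40.02
ee_pos: [0.5314, -0.0266, 0.2585]
tcp_rot: [179.9, 0.0, 89.9]
wrist_force: [0.8, 0.6, -1.9]
opening: 0.0638
grasp_force: 45.0
```

Request:
apply_moves(
  motion=[
    {"xyz": [60,0,0],"jaw": -1,"twist": 0},
    {"xyz": [120,0,0],"jaw": -1,"twist": 0},
    {"xyz": [180,0,0],"jaw": -1,"twist": 0},
    {"xyz": [240,0,0],"jaw": -1,"twist": 0},
    {"xyz": [300,0,0],"jaw": -1,"twist": 0},
  ],
)

```text
time: 40.65
ee_pos: [0.5321, 0.2736, 0.2585]
tcp_rot: [179.9, -0.0, 89.9]
wrist_force: [0.5, -1.2, -1.3]
opening: 0.0641
grasp_force: 45.0
```

Request:
apply_moves(
  motion=[
    {"xyz": [60,4,0],"jaw": -1,"twist": 0},
    {"xyz": [120,8,0],"jaw": -1,"twist": 0},
    {"xyz": [160,9,0],"jaw": -1,"twist": 0},
    {"xyz": [160,9,0],"jaw": -1,"twist": 0},
  ],
)

```text
time: 41.15
ee_pos: [0.541, 0.4344, 0.2564]
tcp_rot: [-179.9, 0.0, 90.1]
wrist_force: [-0.8, -0.4, -1.7]
opening: 0.0645
grasp_force: 45.0
```

```bash
python3 jw.py b; python3 j.py t5
```

```text
41.15 [0.541  0.4344 0.2564] [-179.9    0.    90.1]
 px [416.  46.] 879 z 0.073 mean [0.6214 0.5533] circ 0.6379 0.5679 r 0.0648 rgb [34. 34. 33.] edge
 px [241. 234.] 1316 z 0.076 mean [0.4581 0.3788] circ 0.4602 0.3721 r 0.0292 rgb [58. 44. 33.] 
41.2 [0.5413 0.4328 0.257 ] [-180.    0.   90.]
board px [214.1 192.3] 263 mean [0.5465 0.3306 0.0766] circ 0.5475 0.3312 0.0311
board px [240.7 193.2] 254 mean [0.5426 0.2392 0.077 ] circ 0.5428 0.2398 0.0308
board px [202.9 216.6] 268 mean [0.464  0.3684 0.0759] circ 0.4658 0.3693 0.0323
board px [227.6 225.8] 244 mean [0.4324 0.2831 0.0764] circ 0.4327 0.2837 0.0301
```

The fourth jar has been knocked to (0.464,0.368). It still stands fully on the board, 45 mm from centre, and clear of the last slot.

Request:
apply_moves(
  motion=[
    {"xyz": [-2,0,50],"jaw": -1,"twist": 0},
    {"xyz": [-2,0,110],"jaw": -1,"twist": 0},
    {"xyz": [-2,0,165],"jaw": -1,"twist": 0},
    {"xyz": [-2,0,200],"jaw": -1,"twist": 0},
    {"xyz": [-2,0,207],"jaw": -1,"twist": 0},
  ],
)

```text
time: 41.88
ee_pos: [0.5409, 0.4274, 0.0489]
tcp_rot: [-179.8, 0.1, 89.8]
wrist_force: [0.4, -0.2, -1.5]
opening: 0.064
grasp_force: 45.0
```

Request:
apply_moves(
  motion=[
    {"xyz": [0,0,2],"jaw": -1,"twist": 0},
    {"xyz": [0,0,3.5],"jaw": -1,"twist": 0},
    {"xyz": [0,0,5],"jaw": -1,"twist": 0},
    {"xyz": [0,0,5],"jaw": -1,"twist": 0},
  ],
)

```text
time: 42.38
ee_pos: [0.5418, 0.4298, 0.0464]
tcp_rot: [180.0, -0.0, 89.9]
wrist_force: [-0.2, -0.4, -1.5]
opening: 0.0643
grasp_force: 45.0
```

Request:
apply_moves(
  motion=[
    {"xyz": [0,0,1],"jaw": -1,"twist": 0},
    {"xyz": [0,0,2],"jaw": -1,"twist": 0},
    {"xyz": [0,0,2],"jaw": -1,"twist": 0},
  ],
)

```text
time: 42.75
ee_pos: [0.5417, 0.4297, 0.0451]
tcp_rot: [180.0, -0.0, 89.9]
wrist_force: [-3.2, -2.3, 6.5]
opening: 0.064
grasp_force: 45.9
```

Request:
apply_moves(
  motion=[
    {"xyz": [0,0,0],"jaw": 1,"twist": 0},
    {"xyz": [0,0,0],"jaw": 1,"twist": 0},
    {"xyz": [0,0,-60],"jaw": 1,"twist": 0},
    {"xyz": [0,0,-120],"jaw": 1,"twist": 0},
    {"xyz": [0,0,-180],"jaw": 1,"twist": 0},
  ],
)

```text
time: 43.38
ee_pos: [0.5414, 0.4294, 0.2256]
tcp_rot: [180.0, -0.0, 89.9]
wrist_force: [0.3, -0.2, 1.2]
opening: 0.0856
grasp_force: 0.0
```

Request:
apply_moves(
  motion=[
    {"xyz": [-60,-35,-40],"jaw": 1,"twist": 0},
    {"xyz": [-110,-70,-40],"jaw": 1,"twist": 0},
    {"xyz": [-160,-105,-40],"jaw": 1,"twist": 0},
    {"xyz": [-210,-140,-40],"jaw": 1,"twist": 0},
    {"xyz": [-260,-170,-40],"jaw": 1,"twist": 0},
  ],
)

```text
time: 44.0
ee_pos: [0.3734, 0.1745, 0.2637]
tcp_rot: [180.0, -0.0, 89.9]
wrist_force: [1.5, -0.6, 0.8]
opening: 0.0858
grasp_force: 0.0
```

Request:
apply_moves(
  motion=[
    {"xyz": [-50,-35,0],"jaw": 1,"twist": 0},
    {"xyz": [-80,-70,0],"jaw": 1,"twist": 0},
    {"xyz": [-80,-70,0],"jaw": 1,"twist": 0},
    {"xyz": [-80,-70,0],"jaw": 1,"twist": 0},
  ],
)

```text
time: 44.5
ee_pos: [0.305, 0.0962, 0.264]
tcp_rot: [179.9, -0.0, 89.9]
wrist_force: [1.2, 0.7, -0.5]
opening: 0.0851
grasp_force: 0.0
```

```bash
python3 j.py t6
python3 - <<'E'
from h import *
T=np.load("t6.npz"); T0=np.load("top0.npz"); C=cloud("top",T["d"]); q=C[184:198,278:296]; m=(q[...,2]>.135)&(q[...,2]<.17); print("pin",m.sum(),np.median(q[m],0))
save("t6b.png",cv2.resize(T["im"][80:300,90:510],(800,419),interpolation=cv2.INTER_CUBIC))
E
```

```text
44.5 [0.305  0.0962 0.264 ] [179.9  -0.   89.9]
board px [213.9 192.3] 261 mean [0.5465 0.3311 0.0765] circ 0.5472 0.3312 0.0315
board px [240.8 193.2] 255 mean [0.5427 0.2388 0.0764] circ 0.543 0.239 0.0307
board px [186.7 194.1] 244 mean [0.541  0.4254 0.077 ] circ 0.5414 0.4271 0.0304
board px [202.9 216.5] 269 mean [0.4641 0.3682 0.0765] circ 0.4633 0.3691 0.0321
board px [227.7 225.8] 244 mean [0.4322 0.2831 0.0764] circ 0.4318 0.2849 0.0309
pin 41 [0.54144219 0.08130079 0.14725218]
```

View pics/t6b.png

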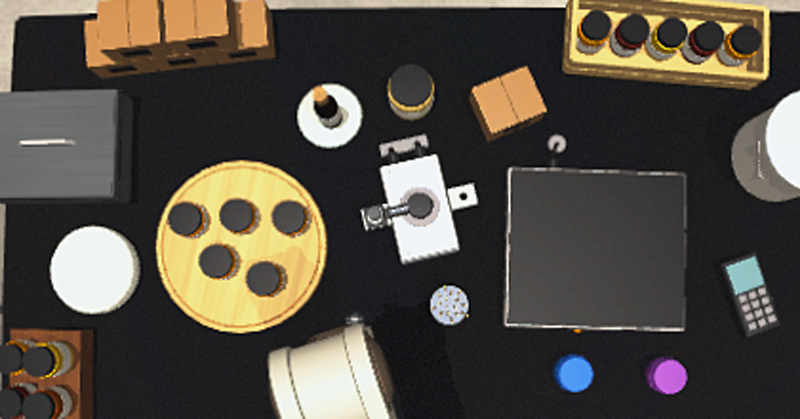

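The final view shows five upright jars on the board at crop (188,218), (240,216), (291,217), (218,261) and (265,278), all well inside its rim. The warmer is empty, the lever is off with the pin home at (376,215), and the bystanders have not moved. Handing in.

```bash
python3 -c "
from workcell import bot; print(bot.job_done())"
```

```text
the job is handed in; nothing more can be done
None
```

I handed the job in: the isolator was turned off, the pin pushed fully home, and then all five jars moved to the board, standing upright; a jar knocked aside there is still fully on it, and nothing else on the table was shifted.

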